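Pack the keratometer's accessories

ROBOT

A 6-joint arm with a two-finger parallel gripper is mounted at the origin on the work surface. World frame = base frame: x ahead of the robot, y to its left, z up, the work surface at z = 0. Lengths are in mm, angles in rad, forces in N, time in s.
With the tool pointing down it reaches from about 300 to 775 mm from the base axis. Payload 14.6 kg.
Tool frame: the origin (TCP) lies at the very end of the fingers, on their centre line; the grasp point (between the pads) lies 19 mm behind it; y points along the fingers, z is the direction in which the jaws open and shut, and the axes are right-handed (so a half turn about y gives the same grasp; the last joint's range is limited). The gripper opens to 94 mm and grips with 3 to 60 N. Pads are 16 mm wide; open, the fingers measure 119 mm over their backs; the gripper's body (75 mm by 177 mm) begins 78 mm behind the grasp point.
Start: joints at [-1.27, 0.3, 1.521, -0, 1.321, -0.067], TCP at [197.752, -513.209, 175.346] pointing down, gripper open.
Joint ranges: [-3.03, 3.03], [-0.79, 2.21], [0.23, 2.52], [-1.04, 4.18], [0, 3.07], [-2.55, 2.55]. Speed limits (rad/s): [2.22, 2.22, 2.57, 3.14, 3.14, 3.14].

INTERFACE

Orientations are given as [roll, pitch, yaw] about the fixed x, y, z axes, in that order (R = Rz(yaw) Ry(pitch) Rx(roll)).
In Python, from cell import monitor, optics, manip gives the robot as it stands.
- The arm moves only by the shell command python3 -m creep 'ROWS' [FORCE]. ROWS is JSON, a list of rows, each an object of numbers: "tx", "ty", "tz": the shift along the tool's x, y, z scaled (see below); "turn": the turn about the tool's y scaled (see below); "fingers": the finger opening in mm, from 0 to 94. In form: [{"tx": .., "ty": .., "tz": .., "turn": .., "fingers": ..}, ...]. A call has 1 to 20 rows; each row is the pose to reach, as a shift and turn from the pose measured when the call began, along the tool's axes at that moment, turning the shorter way round; what a row does not reach only later rows make up. The controller multiplies each number of a shift by 200 mm and each number of a turn by pi rad. A row lasts 1/10 s, in which the tool goes at most 50 mm and 8.59 degrees, less where a joint would pass 70% of its speed; a pose out of reach is approached as far as the arm can. A call with a number of a shift or a turn outside -1 to 1 is refused whole. A call with a gripper value outside its range is refused whole. The fingers move at their own pace and stop on an object; FORCE is the grip in N (left out, the last holds). Time passes only in rows, so rows that repeat a pose let the fingers close. It gives the time, the measured TCP pose, the force and the opening at its end, in the units of the state.
- monitor.read_state(): the state, without advancing time (a new reading comes with each control period).
- optics.camera(name): name is "scene" or "side" or "wrist"; returns a dict with "frame" (480x640x3 uint8, red, green, blue), "range_z" (480x640 float32, mm along the optical axis (not along the pixel's ray), 0 where there is no reading), "fx", "fy", "cx", "cy" (pixels), "R" (3x3) and "t" (3): a world point X has camera coordinates R X + t; the wrist camera has in their place "mount" (4x4, takes a point from camera to tool coordinates, whose origin is the TCP and whose axes are the tool frame's). Camera axes: x right, y down, z forward; pixel columns grow to the right and rows downward; lengths in mm; the calibration is good to about 2 mm. A picture is of the moment at which its call begins: read the wrist's pose just before it.
- manip.sign_off(): hands the job in, once; it reports no verdict.
The state is a dict: "clock": time; "joints": joint angles; "qd": joint speeds; "effort": joint torques, N m; "eef_pos": TCP position; "eef_rot": TCP orientation; "wrist_force": force on the tool from outside, world axes, zero at the start; "moment": the same for the moment, N m; "finger_gap": finger opening in mm.
Only numpy, scipy, OpenCV 4.12 (cv2) and the standard library are available. Lean on these libraries where they do the work, as an engineer would, in place of code of your own. Each camera call takes 0.05 s, during which the arm holds its last target.

TASK

The keratometer's accessories stand piled up on the bench and have to be packed: take the pile apart and set each one upright, right side up, in the packing cradle whose recess has its shape and size - the small pot, the square lamp box, the lens tin and the test-ball case - so that each sits down on the floor of its recess. Set them down rather than dropping them, and leave the cleaner bottle and the screwdriver where they are.

Things in the scene. Friction and masses are not known exactly. Their poses are not given: they have to be found in the camera images.
- pot: small round white plastic screw-lid pot, standing upright, diameter 26 mm, 24 mm high, 25 g; at the start it is the topmost thing of the pile. Origin: centre of its underside; z up through the lid
- lampbox: closed square cardboard spare-lamp box, 36 x 36 x 32 mm high, 40 g; second from the top of the pile, under the pot. Origin: centre of its underside; x and y along its sides, z up
- tin: flat round aluminium screw-lid lens tin, diameter 56 mm (ribs 57), 24 mm high, 60 to 130 g; third from the top, under the lamp box. Origin: centre of its underside; z up
- case: black rectangular hinged test-ball case, latched shut, 116 mm along its x, 64 mm along its y (65 over the latches), 28 mm high, 200 to 400 g; bottom of the pile, standing on the bench with the tin on its lid. Origin: centre of its underside; z up
- pot_cradle: light grey moulded packing cradle with a dark liner on the recess floor, for the pot: a square plate 66 x 66 mm (flange 74), 12 mm high, fixed to the bench, with the smaller round recess, diameter 38 mm, 8 mm deep (its floor 4 mm above the bench), in the middle. Origin: centre of its underside, under the recess; z up
- lampbox_cradle: light grey moulded packing cradle with a dark liner on the recess floor, for the lamp box: 74 x 74 mm (flange 82), 12 mm high, fixed, with a square recess 48 x 48 mm, 8 mm deep (floor 4 mm above the bench), in the middle. Origin: centre of its underside; x and y along the recess's sides
- tin_cradle: light grey moulded packing cradle with a dark liner on the recess floor, for the lens tin: 92 x 92 mm (flange 100), 12 mm high, fixed, with the larger round recess, diameter 68 mm, 8 mm deep (floor 4 mm above the bench), in the middle. Origin: centre of its underside; z up
- case_cradle: light grey moulded packing cradle with a dark liner on the recess floor, for the case: 150 mm along x by 98 mm along y (flange 158 x 106), 12 mm high, fixed, with a rectangular recess 128 mm along x by 76 mm along y, 8 mm deep (floor 4 mm above the bench), in the middle. Origin: centre of its underside. The case may lie either way round
- cleaner: white lens-cleaner bottle, diameter 38 mm, 115 mm tall, standing loose on the bench; not part of the job. Origin: centre of its underside; z up
- screwdriver: black-handled screwdriver, 140 mm long, lying loose on the bench; not part of the job (a penlight on the right, a roll of tape on the left and a chin rest at the far edge also lie around, all lower than 50 mm and clear of the cradles and the pile). Origin: middle of its length, on the bench; x towards its tip
Not all that is in view belongs to the job. What is shaped like the pot but yellow is not meant. Leave any purple look-alike of the lampbox alone.

How it is judged (in metres and radians):
At the end, for the whole second after the job is handed in: Pot, lamp box, lens tin and case each lie in their own cradle's recess: centre within 10 mm of the recess's centre, underside within 3.5 mm of the recess's floor, upright within 0.1 rad, released and at rest (horizontal distance between pot and pot_cradle below 0.01 m and z of pot in the frame of pot_cradle below 0.0075 m and angle between each of pot, lampbox, tin, case's own z axis and vertical below 0.1 rad and linear speed of each of pot, lampbox, tin, case below 0.02 m/s and angular speed of each of pot, lampbox, tin, case below 0.3 rad/s and not (contact force between the fingers and pot above 0.1 N) and horizontal distance between lampbox and lampbox_cradle below 0.01 m and z of lampbox in the frame of lampbox_cradle below 0.0075 m and not (contact force between the fingers and lampbox above 0.1 N) and horizontal distance between tin and tin_cradle below 0.01 m and z of tin in the frame of tin_cradle below 0.0075 m and not (contact force between the fingers and tin above 0.1 N) and horizontal distance between case and case_cradle below 0.01 m and z of case in the frame of case_cradle below 0.0075 m and not (contact force between the fingers and case above 0.1 N)); the robot touches nothing.
It fails at once if one of the four things is dropped or thrown: it moves faster than 0.7 m/s (a fall of about 25 mm) while the fingers do not touch it ((linear speed of pot above 0.7 m/s and contact force between the fingers and pot below 0.01 N) or (linear speed of lampbox above 0.7 m/s and contact force between the fingers and lampbox below 0.01 N) or (linear speed of tin above 0.7 m/s and contact force between the fingers and tin below 0.01 N) or (linear speed of case above 0.7 m/s and contact force between the fingers and case below 0.01 N)).
It fails at once if the cleaner bottle is shoved more than 25 mm or knocked over (distance of cleaner from where it was at the start of the episode above 0.025 m or angle between cleaner's own z axis and vertical above 0.4 rad).
It fails at once if the screwdriver is shoved more than 25 mm (distance of screwdriver from where it was at the start of the episode above 0.025 m).
It also fails if it takes over 115 s, if anything falls off the work surface, if the arm or the gripper's body presses on something with over 40 N, if the wrist force passes 120 N, or if a joint passes its speed limit or range.

## Working session

There is one attempt and no reset: what is moved stays moved. The work goes in short steps, Python scripts to look and compute and a shell command to move; the robot and the scene stay as the last step left them, time stands still between calls to the robot, and variables do not carry over. Pictures are saved under pics/ and viewed, and the job is handed in when it is done.

```bash
ls; mkdir -p pics; cat > h.py <<'E'
import numpy as np, cv2
from cell import monitor, optics, manip
from scipy.spatial.transform import Rotation as Ro
def snap(n,fn):
    s=monitor.read_state(); c=optics.camera(n)
    cv2.imwrite('pics/'+fn,c['frame'][:,:,::-1]); return s,c
def world(s,c):
    z=c['range_z'].astype(float); v,u=np.mgrid[0:480,0:640]
    P=np.stack([(u-c['cx'])/c['fx']*z,(v-c['cy'])/c['fy']*z,z],-1)
    if 'mount' in c:
        m=np.array(c['mount']); P=P@m[:3,:3].T+m[:3,3]
        P=P@Ro.from_euler('xyz',s['eef_rot']).as_matrix().T+np.array(s['eef_pos'])
    else: P=(P-np.array(c['t']))@np.array(c['R'])
    P[z==0]=np.nan
    return P
E
python3 - <<'E'
from h import *
s,c=snap('scene','s0.png'); print(s); print({k:c[k] for k in c if k not in('frame','range_z')})
s,c=snap('side','d0.png');print({k:c[k] for k in c if k not in('frame','range_z')})
s,c=snap('wrist','w0.png');print({k:c[k] for k in c if k not in('frame','range_z')})
print(Ro.from_euler('xyz',s['eef_rot']).as_matrix())
E
```

```text
pics
{'clock': 0.0, 'joints': array([-1.26958300e+00,  3.00476584e-01,  1.52157454e+00,  1.56107829e-05,
        1.32069983e+00, -6.65909864e-02]), 'qd': array([-0.00167544,  0.00049629,  0.00131413,  0.00221541, -0.00052176,
        0.00059677]), 'effort': array([-8.55256494e-04, -5.31812525e+01, -3.52735126e+01,  7.08008185e-02,
        2.44121393e-02, -9.45766601e-05]), 'eef_pos': array([ 197.68054777, -512.93083573,  174.7861096 ]), 'eef_rot': array([-1.57195106e+00,  9.21627399e-05, -2.77379226e+00]), 'wrist_force': array([0.6038993 , 0.1229932 , 0.06852739]), 'moment': array([-0.04391971, -0.04693038,  0.02873034]), 'finger_gap': 93.86321933987288}
{'fx': 549.7458601388043, 'fy': 549.7458601388043, 'cx': 317.86612073141157, 'cy': 236.05809667089318, 'R': array([[ 0.83984626,  0.54246135,  0.01984793],
       [ 0.3203392 , -0.46577212, -0.82488734],
       [-0.43822489,  0.69913662, -0.56494861]]), 't': array([-525.68259356,  -94.13333872, 1307.29295933])}
{'fx': 563.6898705426185, 'fy': 563.6898705426185, 'cx': 307.0475352606137, 'cy': 240.3783541880646, 'R': array([[-0.89200774, -0.45201815,  0.00133356],
       [-0.29977466,  0.58935883, -0.75019419],
       [ 0.33831545, -0.66957879, -0.66121623]]), 't': array([537.14585356, 185.70819868, 945.31290831])}
{'fx': 415.833331758326, 'fy': 415.833331758326, 'cx': 324.99633436526915, 'cy': 236.69212163799858, 'mount': array([[ 1.44275188e-04,  9.62495242e-01,  2.71298522e-01,
        -7.86515102e+01],
       [-1.11497975e-03, -2.71298201e-01,  9.62494698e-01,
        -2.09778010e+02],
       [ 9.99999368e-01, -4.41356462e-04,  1.03402111e-03,
         2.24491488e-02],
       [ 0.00000000e+00,  0.00000000e+00,  0.00000000e+00,
         1.00000000e+00]])}
[[-9.33132194e-01 -3.51044981e-04  3.59533288e-01]
 [-3.59533459e-01  9.58825900e-04 -9.33131701e-01]
 [-1.71586286e-05 -9.99999479e-01 -1.02092373e-03]]
```

View pics/s0.png

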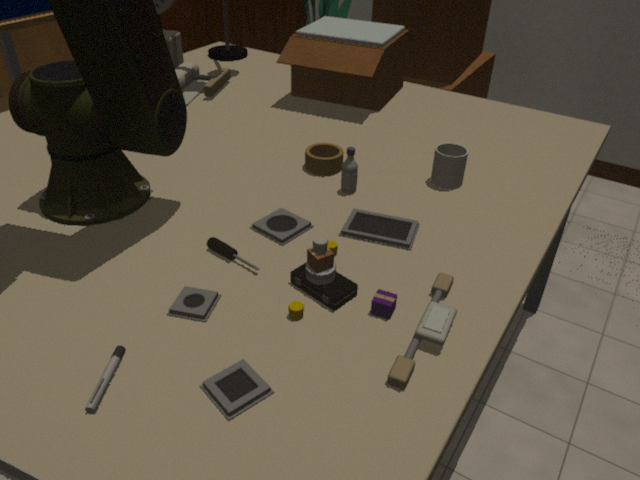

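View pics/d0.png

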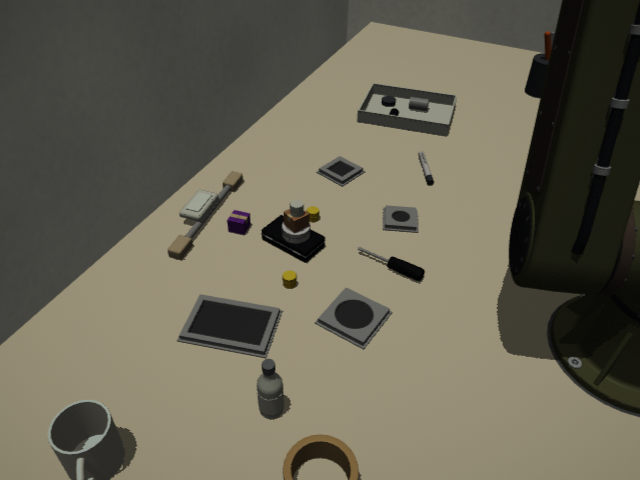

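View pics/w0.png

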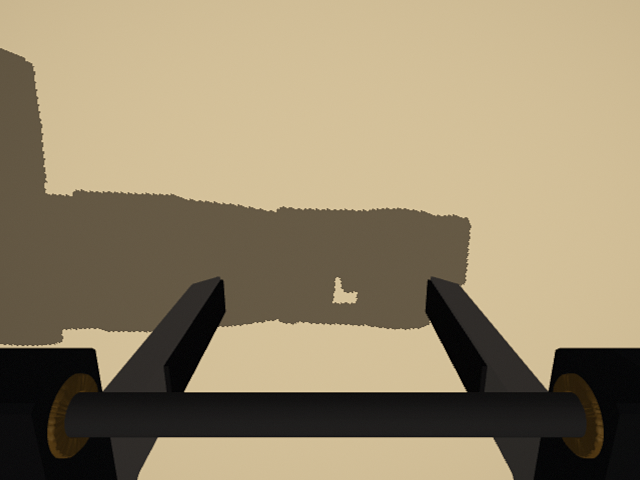

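Candidates in the scene image:
- Pot: white top of the pile (320,245). The yellow look-alikes at (296,310) and (332,247) are not it.
- Lamp box: brown box (320,262). The purple one at (384,303) is not it.
- Tin: (320,273). Case: (323,285).
- Cradles: pot (194,302), lamp box (237,387), tin (282,225), case (381,228).

Next is a close crop and the measurements.

```bash
python3 - <<'E'
from h import *
col=[];pts=[]
for n in('scene','side'):
    s,c=snap(n,n+'1.png'); P=world(s,c); pts.append(P.reshape(-1,3)); col.append(c['frame'].reshape(-1,3))
    u,v=(320,268) if n=='scene' else (293,228)
    cv2.imwrite('pics/crop_%s.png'%n,cv2.resize(c['frame'][v-45:v+45,u-60:u+60,::-1],None,fx=6,fy=6,interpolation=cv2.INTER_CUBIC))
    q=P.reshape(-1,3); 
    for (uu,vv) in ([(320,240),(320,285),(194,302),(237,387),(282,225),(381,228)] if n=='scene' else [(297,205),(290,245),(401,217),(341,170),(354,315),(231,323)]): print(n,uu,vv,P[vv,uu].round(1))
    np.savez('pc_%s.npz'%n,P=P,C=c['frame'])
E
cat > topd.py <<'E'
import numpy as np,cv2
# orthographic top view, 1 px/mm ; x 200..800 down->up, y
for n in('scene','side'):
    d=np.load('pc_%s.npz'%n);P=d['P'].reshape(-1,3);C=d['C'].reshape(-1,3)
    ok=np.isfinite(P).all(1)&(P[:,2]<150)&(P[:,2]>-20);P=P[ok];C=C[ok]
    o=np.argsort(P[:,2]);P=P[o];C=C[o]
    img=np.zeros((600,800,3),np.uint8)
    u=(400-P[:,1]).astype(int);v=(800-P[:,0]).astype(int)
    k=(u>=0)&(u<799)&(v>=0)&(v<599)
    for a in(0,1):
        for b in(0,1): img[v[k]+a,u[k]+b]=C[k][:,::-1]
    cv2.imwrite('pics/top_%s.png'%n,img)
E
python3 topd.py
```

```text
scene 320 240 [617.1  16.8 107.4]
scene 320 285 [632.9  -4.5  24.9]
scene 194 302 [ 458.  -153.8    5.8]
scene 237 387 [ 645.6 -258.9    2.5]
scene 282 225 [437.9 144.9   3.7]
scene 381 228 [624.2 259.3   3.4]
side 297 205 [611.9  23.2 110.3]
side 290 245 [615.4  47.9  27.2]
side 401 217 [ 458.4 -160.2    5.1]
side 341 170 [ 645.6 -263.9    4.8]
side 354 315 [nan nan nan]
side 231 323 [622.8 252.8   5.1]
```

View pics/crop_scene.png

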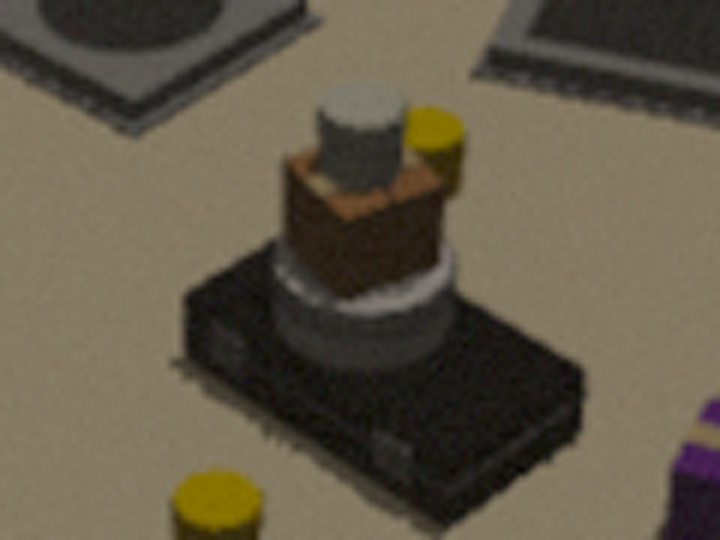

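View pics/crop_side.png

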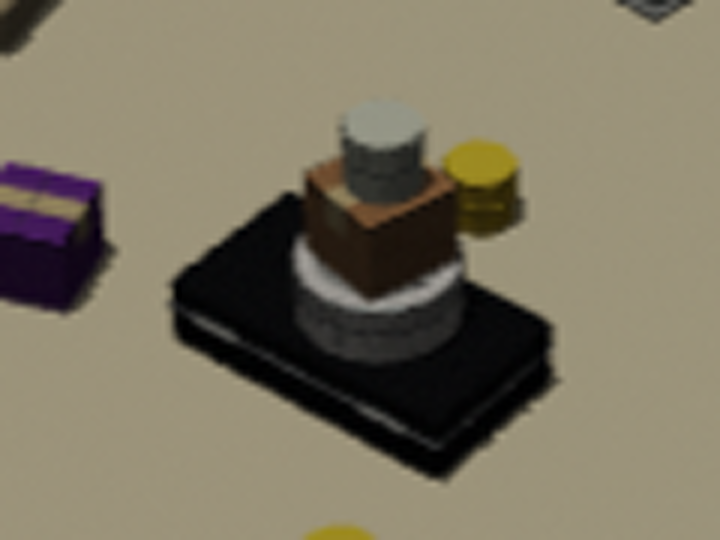

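View pics/top_scene.png

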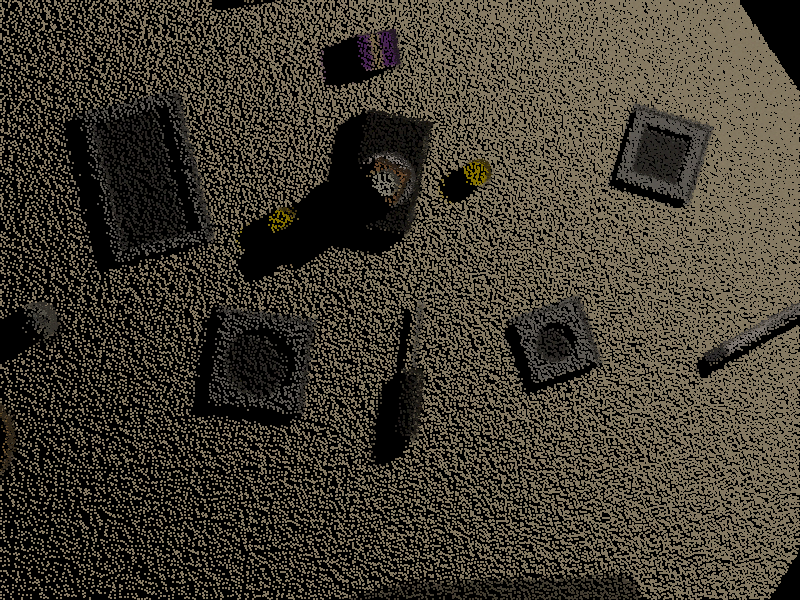

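View pics/top_side.png

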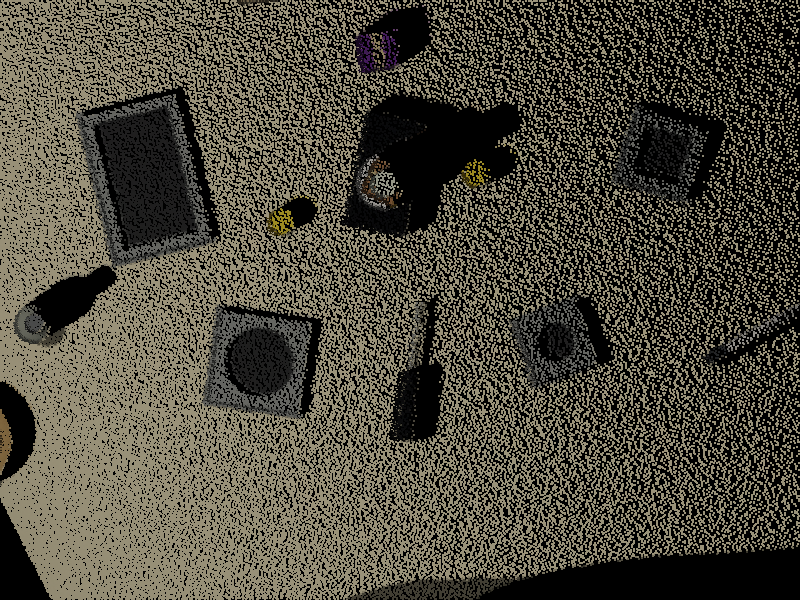

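```bash
cat >> h.py <<'E'
def plan(x,y,z,jaw=None,s=None):
    """jaw: desired world angle (deg) of tool z axis, mod 180"""
    s=s or monitor.read_state(); R=Ro.from_euler('xyz',s['eef_rot']).as_matrix()
    d=R.T@(np.array([x,y,z])-s['eef_pos'])/200
    cur=np.degrees(np.arctan2(R[1,2],R[0,2]))
    t=0
    if jaw is not None:
        dy=(jaw-cur+90)%180-90   # world yaw change
        t=-dy/180.  # tool y points down
    print('pos',np.round(s['eef_pos'],1),'jaw',round(cur,1),'clk',round(s['clock'],2),'j',np.round(s['joints'],2),'F',np.round(s['wrist_force'],1),'gap',round(s['finger_gap'],1))
    print('tx %.3f ty %.3f tz %.3f turn %.4f'%(*d,t))
E
python3 -c "
from h import *
plan(570,0,350,-90)"
```

```text
pos [ 197.7 -513.1  175.1] jaw -68.9 clk 0.25 j [-1.27  0.3   1.52  0.    1.32 -0.07] F [ 0.1 -0.2  1.1] gap 93.7
tx -2.659 ty -0.874 tz -1.725 turn 0.1171
```

```bash
python3 -m creep '[{"tx":-1,"ty":-0.87,"tz":-0.65},{"tx":-1,"ty":-0.87,"tz":-0.65},{"tx":-1,"ty":-0.87,"tz":-0.65},{"tx":-1,"ty":-0.87,"tz":-0.65},{"tx":-1,"ty":-0.87,"tz":-0.65},{"tx":-1,"ty":-0.87,"tz":-0.65},{"tx":-1,"ty":-0.87,"tz":-0.65}]'
python3 -m creep '[{"tx":-1,"tz":-0.65},{"tx":-1,"tz":-0.65},{"tx":-1,"tz":-0.65},{"tx":-1,"tz":-0.65},{"tx":-1,"tz":-0.65}]'
python3 -c "
from h import *
plan(570,0,350,-90)"
```

```text
pos [ 197.7 -513.1  175.1] jaw -68.9 clk 0.25 j [-1.27  0.3   1.52  0.    1.32 -0.07] F [ 0.1 -0.2  1.1] gap 93.7
tx -2.659 ty -0.874 tz -1.725 turn 0.1171$[0]: bad value
$[0]: bad value
```

```bash
python3 -m creep '[{"tx":-1,"ty":-0.87,"tz":-0.65,"turn":0,"fingers":94},{"tx":-1,"ty":-0.87,"tz":-0.65,"turn":0,"fingers":94},{"tx":-1,"ty":-0.87,"tz":-0.65,"turn":0,"fingers":94},{"tx":-1,"ty":-0.87,"tz":-0.65,"turn":0,"fingers":94},{"tx":-1,"ty":-0.87,"tz":-0.65,"turn":0,"fingers":94},{"tx":-1,"ty":-0.87,"tz":-0.65,"turn":0,"fingers":94},{"tx":-1,"ty":-0.87,"tz":-0.65,"turn":0,"fingers":94}]'
python3 -c "
from h import *
plan(570,0,350,-90)"
```

```text
clock: 0.95
eef_pos: [339.8, -317.9, 352.9]
eef_rot: [-1.566, 0.003, -2.77]
wrist_force: [-0.5, 0.5, -0.2]
finger_gap: 93.9
pos [ 339.8 -317.9  352.9] jaw -68.7 clk 0.95 j [-0.83  0.03  1.43  0.    1.68  0.37] F [-0.5  0.5 -0.2] gap 93.9
tx -1.649 ty 0.014 tz -1.063 turn 0.1183
```

```bash
python3 -m creep '[{"tx":-1,"ty":0,"tz":-0.65,"turn":0.04,"fingers":94},{"tx":-1,"ty":0,"tz":-0.65,"turn":0.06,"fingers":94},{"tx":-1,"ty":0,"tz":-0.65,"turn":0.06,"fingers":94},{"tx":-1,"ty":0,"tz":-0.65,"turn":0.06,"fingers":94},{"tx":-1,"ty":0,"tz":-0.65,"turn":0.06,"fingers":94}]'
python3 -c "
from h import *
plan(570,0,350,-90)"
```

```text
clock: 1.45
eef_pos: [479.8, -122.5, 352.2]
eef_rot: [-1.567, 0.003, -2.958]
wrist_force: [1.0, -0.5, -0.1]
finger_gap: 93.8
pos [ 479.8 -122.5  352.2] jaw -79.5 clk 1.45 j [-0.32  0.1   1.36 -0.    1.68  1.06] F [ 1.  -0.5 -0.1] gap 93.8
tx -0.555 ty 0.010 tz -0.520 turn 0.0583
```

```bash
python3 -m creep '[{"tx":-0.55,"ty":0,"tz":-0.52,"turn":0.04,"fingers":94},{"tx":-0.55,"ty":0,"tz":-0.52,"turn":0.06,"fingers":94},{"tx":-0.55,"ty":0,"tz":-0.52,"turn":0.06,"fingers":94},{"tx":-0.55,"ty":0,"tz":-0.52,"turn":0.06,"fingers":94},{"tx":-0.55,"ty":0,"tz":-0.52,"turn":0.06,"fingers":94}]'
python3 -c "
from h import *
plan(570,0,350,-90)
s,c=snap('wrist','w1.png');P=world(s,c);np.savez('pc_w1.npz',P=P,C=c['frame'],rot=s['eef_rot'],pos=s['eef_pos'])"
```

```text
clock: 1.95
eef_pos: [569.2, 0.0, 350.8]
eef_rot: [-1.567, 0.002, 3.138]
wrist_force: [-0.6, -0.3, -0.5]
finger_gap: 94.1
pos [569.2   0.  350.8] jaw -90.2 clk 1.95 j [-0.06  0.28  1.14 -0.    1.71  1.51] F [-0.6 -0.3 -0.5] gap 94.1
tx -0.004 ty 0.004 tz 0.000 turn -0.0012
```

View pics/w1.png

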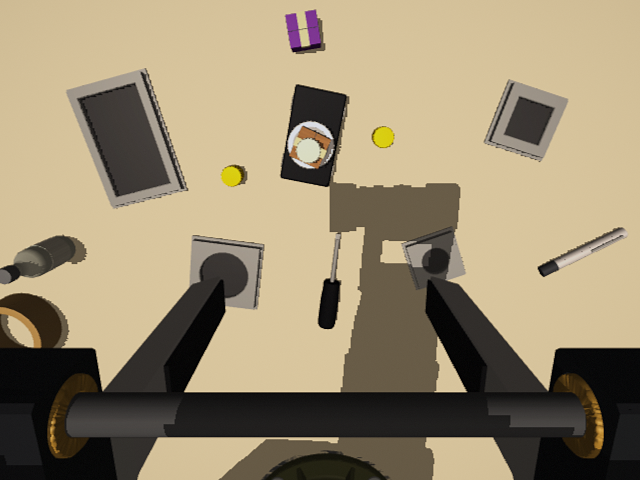

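```bash
cat >> h.py <<'E'
def proj(s,c,X):
    X=np.asarray(X,float); m=np.array(c['mount'])
    T=(X-np.array(s['eef_pos']))@Ro.from_euler('xyz',s['eef_rot']).as_matrix()
    q=(T-m[:3,3])@m[:3,:3]
    return np.stack([c['fx']*q[...,0]/q[...,2]+c['cx'],c['fy']*q[...,1]/q[...,2]+c['cy']],-1)
def rect(s,c,x0,y0,z,half=70,k=4):
    """ortho patch: up=+x, left=+y, k px/mm, centre at x0,y0, grid every 10mm"""
    n=2*half*k; v,u=np.mgrid[0:n,0:n]
    X=np.stack([x0+(n/2-v)/k,y0+(n/2-u)/k,np.full(u.shape,z)],-1)
    p=proj(s,c,X).astype(np.float32)
    return cv2.remap(c['frame'][:,:,::-1].copy(),p[...,0],p[...,1],cv2.INTER_CUBIC)
E
python3 - <<'E'
from h import *
import pickle
s=monitor.read_state(); c=optics.camera('wrist'); pickle.dump((s,c),open('w1.pkl','wb'))
C={'pot':(458,-157),'lamp':(646,-261),'tin':(438,142),'case':(624,256)}
ims=[]
for k,(x,y) in C.items():
    im=rect(s,c,x,y,12,half=95 if k=='case' else 60,k=2 if k=='case' else 3); im=cv2.resize(im,(380,380) if k=='case' else (360,360))
    im=cv2.resize(im,(380,280)) if 0 else im
    cv2.imwrite('pics/r_%s.png'%k,im)
    a=cv2.resize(im,(300,300)); cv2.drawMarker(a,(150,150),(0,0,255),0,12); ims.append(a)
cv2.imwrite('pics/rects.png',np.vstack([np.hstack(ims[:2]),np.hstack(ims[2:])]))
E
```

```text
(no output)
```

View pics/rects.png

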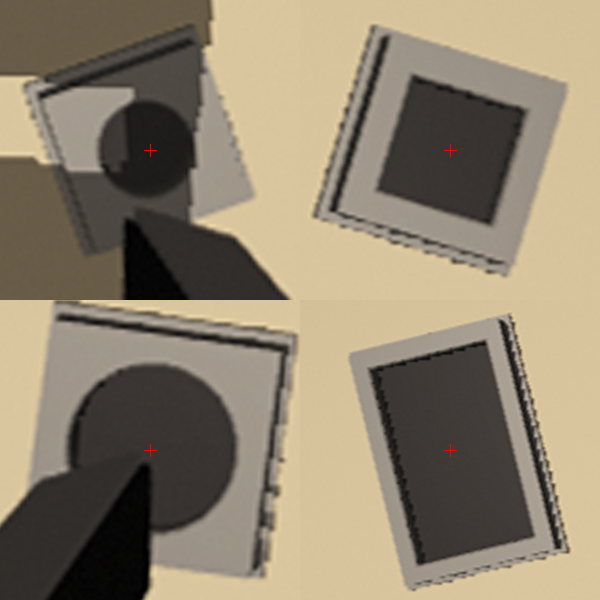

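```bash
python3 - <<'E'
from h import *
import pickle
s,c=pickle.load(open('w1.pkl','rb'))
ims=[]
for z,h in((108,40),(84,40),(52,50),(28,75)):
    a=rect(s,c,616,18,z,half=h,k=3); a=cv2.resize(a,(300,300),interpolation=cv2.INTER_CUBIC); cv2.drawMarker(a,(150,150),(0,0,255),0,12); ims.append(a)
cv2.imwrite('pics/rects2.png',np.vstack([np.hstack(ims[:2]),np.hstack(ims[2:])]))
E
```

```text
(no output)
```

View pics/rects2.png

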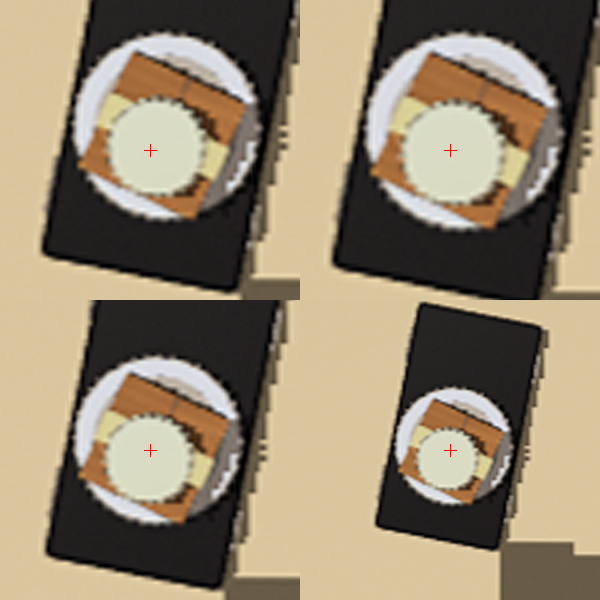

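Positions from the rectified view:

| Item | Position (mm) | Jaw angle |
|---|---|---|
| Pot | (617, 16) | any |
| Lamp box | (618.5, 15) | -114° |
| Tin | (619.5, 15) | any |
| Case | (628, 13.5) | -101.5° |

The cradles came out as pot (459,-156), lamp box (646,-262), tin (439,141) and case (622,254.6). I'm starting with the pot.

```bash
python3 -c "
from h import *
plan(616.8,16.4,130,-90)
s=monitor.read_state(); print(Ro.from_euler('xyz',s['eef_rot']).as_matrix().round(3))"
```

```text
pos [568.6  -1.4 351.8] jaw -90.4 clk 2.05 j [-0.07  0.28  1.15 -0.    1.71  1.51] F [-0.2 -0.7  0.2] gap 93.8
tx -0.237 ty 1.110 tz -0.094 turn -0.0020
[[-1.     0.003 -0.006]
 [ 0.006 -0.004 -1.   ]
 [-0.003 -1.     0.004]]
```

```bash
python3 -m creep '[{"tx":-0.24,"ty":0.3,"tz":-0.09,"turn":0,"fingers":70},{"tx":-0.24,"ty":0.6,"tz":-0.09,"turn":0,"fingers":70},{"tx":-0.24,"ty":1,"tz":-0.09,"turn":0,"fingers":70},{"tx":-0.24,"ty":1,"tz":-0.09,"turn":0,"fingers":70},{"tx":-0.24,"ty":1,"tz":-0.09,"turn":0,"fingers":70},{"tx":-0.24,"ty":1,"tz":-0.09,"turn":0,"fingers":70},{"tx":-0.24,"ty":1,"tz":-0.09,"turn":0,"fingers":70}]' 10
python3 -c "
from h import *
plan(616.8,16.4,95.5,-90)
snap('wrist','w2.png');plan(616.8,16.4,95.5,-90)"
```

```text
clock: 2.75
eef_pos: [618.3, 14.9, 155.0]
eef_rot: [-1.567, 0.007, 3.135]
wrist_force: [0.7, -0.4, 0.4]
finger_gap: 69.9
pos [618.3  14.9 155. ] jaw -90.4 clk 2.75 j [-0.03  0.46  1.34 -0.    1.33  1.55] F [ 0.7 -0.4  0.4] gap 69.9
tx 0.010 ty 0.297 tz -0.009 turn -0.0022
pos [618.5  15.  155.3] jaw -90.4 clk 2.8 j [-0.03  0.46  1.34 -0.    1.33  1.55] F [0.3 0.1 1. ] gap 69.9
tx 0.011 ty 0.299 tz -0.008 turn -0.0022
```

View pics/w2.png

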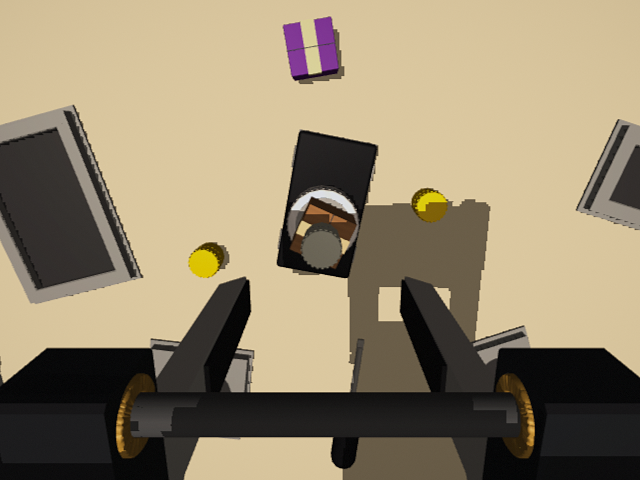

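The white pot sits at pixel (321,247), centred between the fingers. I'm checking the fore-aft alignment next.

```bash
python3 - <<'E'
from h import *
s=monitor.read_state(); c=optics.camera('wrist')
a=rect(s,c,s['eef_pos'][0],s['eef_pos'][1],108,half=40,k=6); cv2.drawMarker(a,(240,240),(0,0,255),0,20); cv2.imwrite('pics/p3.png',a)
plan(616.8,16.4,95.5,-90)
E
```

```text
pos [618.4  15.2 155. ] jaw -90.4 clk 2.85 j [-0.03  0.46  1.34 -0.    1.33  1.55] F [ 1.1 -0.   0.2] gap 70.1
tx 0.011 ty 0.298 tz -0.007 turn -0.0021
```

View pics/p3.png

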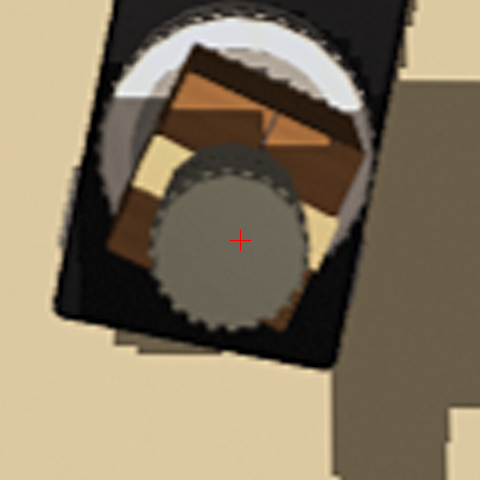

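```bash
python3 -m creep '[{"tx":0.01,"ty":0.15,"tz":-0.009,"turn":0,"fingers":60},{"tx":0.01,"ty":0.29,"tz":-0.009,"turn":0,"fingers":50},{"tx":0.01,"ty":0.295,"tz":-0.009,"turn":0,"fingers":40},{"tx":0.01,"ty":0.295,"tz":-0.009,"turn":0,"fingers":40},{"tx":0.01,"ty":0.295,"tz":-0.009,"turn":0,"fingers":34}]' 10
python3 -c "
from h import *
plan(616.8,16.8,95.5,-90)"
```

```text
clock: 3.35
eef_pos: [618.0, 16.8, 98.4]
eef_rot: [-1.567, 0.011, 3.135]
wrist_force: [0.1, -1.0, -0.2]
finger_gap: 35.9
pos [618.   16.8  98.4] jaw -90.4 clk 3.35 j [-0.03  0.51  1.41 -0.    1.21  1.55] F [ 0.1 -1.  -0.2] gap 35.9
tx 0.006 ty 0.015 tz -0.000 turn -0.0021
```

```bash
python3 -m creep '[{"tx":0.006,"ty":0.014,"tz":0,"turn":0,"fingers":34},{"tx":0.006,"ty":0.014,"tz":0,"turn":0,"fingers":24},{"tx":0.006,"ty":0.014,"tz":0,"turn":0,"fingers":20},{"tx":0.006,"ty":0.014,"tz":0,"turn":0,"fingers":20},{"tx":0.006,"ty":0.014,"tz":0,"turn":0,"fingers":20},{"tx":0.006,"ty":0.014,"tz":0,"turn":0,"fingers":20}]' 10
python3 -c "
from h import *
plan(616.8,16.8,95.5,-90)"
```

```text
clock: 3.95
eef_pos: [616.8, 16.7, 95.6]
eef_rot: [-1.567, 0.011, 3.135]
wrist_force: [-1.2, -0.7, 0.0]
finger_gap: 20.3
pos [616.8  16.7  95.6] jaw -90.4 clk 3.95 j [-0.03  0.51  1.42 -0.    1.2   1.55] F [-1.2 -0.7  0. ] gap 20.3
tx 0.000 ty 0.001 tz -0.000 turn -0.0021
```

```bash
python3 - <<'E'
from h import *
for n in('scene','side','wrist'):
    s,c=snap(n,'g1_%s.png'%n)
    if n!='wrist':
        u,v=(320,258) if n=='scene' else (293,215)
        cv2.imwrite('pics/g1c_%s.png'%n,cv2.resize(c['frame'][v-45:v+45,u-60:u+60,::-1],None,fx=4,fy=4,interpolation=cv2.INTER_CUBIC))
a=[cv2.imread('pics/g1c_%s.png'%n) for n in('scene','side')]
cv2.imwrite('pics/g1c.png',np.vstack(a)[:600] if 0 else np.hstack([cv2.resize(x,(400,300)) for x in a]))
E
```

```text
(no output)
```

View pics/g1c.png

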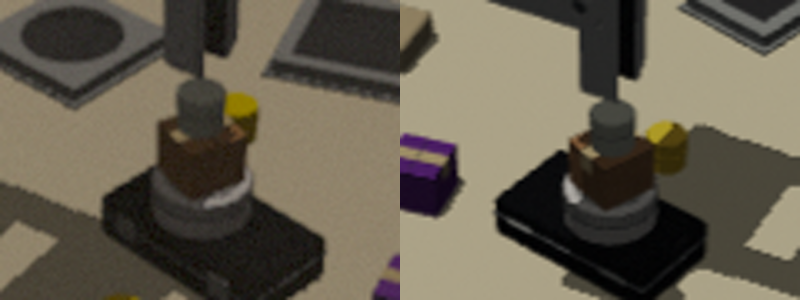

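View pics/g1_wrist.png

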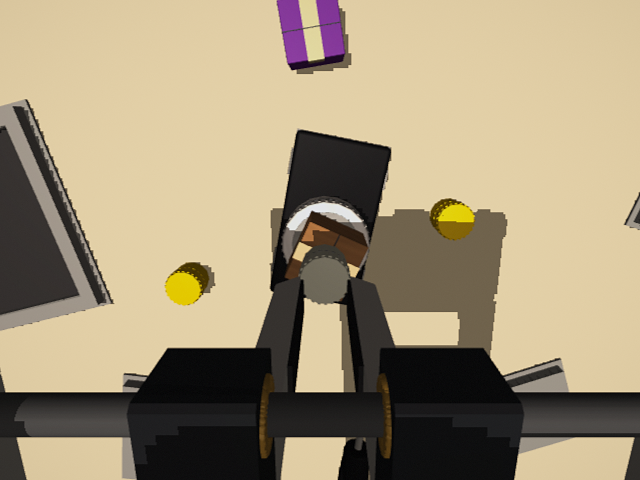

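The closed fingers (gap 20 mm) stop above the pot although the state says z=95.6, so the reported TCP doesn't seem to be at the fingertips. I'll measure where the tips really are.

```bash
python3 - <<'E'
from h import *
s=monitor.read_state(); p=np.array(s['eef_pos']); print(p, s['eef_rot'])
for n in('scene','side','wrist'):
    s,c=snap(n,'x_%s.png'%n); P=world(s,c).reshape(-1,3)
    b=P[(abs(P[:,0]-500)<250)&(abs(P[:,1])<200)]
    h=b[(b[:,2]<15)]; print(n,'bench median z',np.nanmedian(h[:,2]))
    m=(abs(P[:,0]-p[0])<60)&(abs(P[:,1]-p[1])<60)&(P[:,2]>60)&(P[:,2]<260); q=P[m]; C=c['frame'].reshape(-1,3)[m]
    for z in range(80,230,10):
        k=q[(q[:,2]>=z)&(q[:,2]<z+10)]
        if len(k)>4: print(z,len(k),np.percentile(k[:,0],[5,95]).round(),np.percentile(k[:,1],[5,95]).round())
E
```

```text
[616.78916064  16.7329706   95.59004993] [-1.56697846  0.01078527  3.13493018]
scene bench median z -0.11259436363011721
80 188 [601. 638.] [-6. 25.]
90 62 [611. 630.] [ 2. 17.]
100 142 [607. 629.] [ 3. 24.]
120 24 [613. 626.] [-1. 29.]
130 86 [610. 627.] [-7. 32.]
140 101 [609. 626.] [-8. 33.]
150 107 [610. 626.] [-8. 32.]
160 115 [610. 626.] [-8. 34.]
170 108 [609. 626.] [-8. 33.]
180 98 [613. 626.] [-8. 36.]
190 87 [614. 626.] [-7. 34.]
200 45 [617. 625.] [-8. 28.]
210 14 [622. 625.] [-6.  4.]
220 33 [632. 649.] [-17.  42.]
side bench median z 0.5199518239617815
80 159 [598. 636.] [ 5. 35.]
90 51 [603. 623.] [16. 30.]
100 126 [604. 626.] [ 6. 29.]
110 10 [605. 624.] [13. 28.]
120 13 [606. 615.] [ 0. 30.]
130 66 [606. 622.] [-3. 38.]
140 85 [606. 624.] [-2. 39.]
150 92 [606. 623.] [-0. 39.]
160 85 [606. 623.] [-1. 39.]
170 80 [606. 622.] [ 1. 39.]
180 63 [605. 615.] [-3. 39.]
190 39 [605. 614.] [ 1. 39.]
200 18 [605. 609.] [29. 39.]
220 31 [581. 591.] [-11.  49.]
wrist bench median z 0.48156453344022054
80 1932 [612. 639.] [-3. 35.]
90 199 [624. 630.] [ 7. 27.]
100 2086 [607. 629.] [ 7. 27.]
110 8 [609. 624.] [12. 26.]
120 118 [610. 626.] [ 2. 31.]
130 492 [613. 626.] [-3. 37.]
140 645 [615. 626.] [-4. 37.]
150 812 [612. 626.] [-4. 37.]
160 931 [615. 626.] [-4. 38.]
170 1165 [613. 626.] [-4. 38.]
180 1342 [614. 626.] [-4. 37.]
190 1157 [615. 626.] [ 2. 32.]
200 584 [609. 626.] [ 3. 31.]
210 301 [606. 625.] [ 6. 29.]
220 1112 [612. 649.] [-10.  46.]
```

```bash
python3 - <<'E'
from h import *
for n in('scene','side','wrist'):
    s,c=snap(n,'x2_%s.png'%n); P=world(s,c).reshape(-1,3); p=s['eef_pos']
    m=(abs(P[:,0]-p[0])<15)&(abs(P[:,1]-p[1])<30)&(P[:,2]>112)&(P[:,2]<150)&(abs(P[:,1]-p[1])>5)
    q=np.sort(P[m][:,2]); print(n,p[2].round(1),q[:12].round(1),np.histogram(q,np.arange(112,150,2))[0])
E
```

```text
scene 95.6 [125.1 125.2 125.9 125.9 126.1 126.8 127.  127.8 127.9 128.1 128.3 128.3] [ 0  0  0  0  0  0  4  5 15 13 12 17 24 20 19 17 28 21]
side 95.6 [125.9 126.3 126.6 126.7 127.2 127.7 127.8 127.8 128.6 128.8 129.4 129.7] [ 0  0  0  0  0  0  1  7  5  9  9 21 17 11 16 17 20 15]
wrist 95.6 [124.9 124.9 125.1 125.4 125.4 125.5 125.5 125.7 125.9 125.9 126.  126.3] [  0   0   0   0   0   0  11  44  56  54  92 117 134 101 117 139 148 112]
```

All three cameras agree that the real fingertips are about 30 mm above the reported TCP, so I'll use tip z = eef z + 30. I'm opening and descending 30 mm.

```bash
python3 -m creep '[{"tx":0,"ty":0,"tz":0,"turn":0,"fingers":50},{"tx":0,"ty":0,"tz":0,"turn":0,"fingers":50},{"tx":0,"ty":0,"tz":0,"turn":0,"fingers":50},{"tx":0,"ty":0.07,"tz":0,"turn":0,"fingers":50},{"tx":0,"ty":0.14,"tz":0,"turn":0,"fingers":50},{"tx":0,"ty":0.15,"tz":0,"turn":0,"fingers":50},{"tx":0,"ty":0.15,"tz":0,"turn":0,"fingers":50},{"tx":0,"ty":0.15,"tz":0,"turn":0,"fingers":50}]' 10
python3 - <<'E'
from h import *
plan(616.8,16.8,65.5,-90)
a=[]
for n in('scene','side'):
    s,c=snap(n,'g2_%s.png'%n)
    u,v=(320,258) if n=='scene' else (293,215)
    a.append(cv2.resize(c['frame'][v-37:v+38,u-50:u+50,::-1],(400,300),interpolation=cv2.INTER_CUBIC))
cv2.imwrite('pics/g2c.png',np.hstack(a))
E
```

```text
clock: 5.2
eef_pos: [617.3, 16.6, 65.7]
eef_rot: [-1.567, 0.011, 3.135]
wrist_force: [0.2, 0.1, 0.2]
finger_gap: 50.1
pos [617.3  16.6  65.7] jaw -90.4 clk 5.2 j [-0.03  0.54  1.44 -0.    1.15  1.55] F [0.2 0.1 0.2] gap 50.1
tx 0.002 ty 0.001 tz -0.001 turn -0.0021
```

View pics/g2c.png

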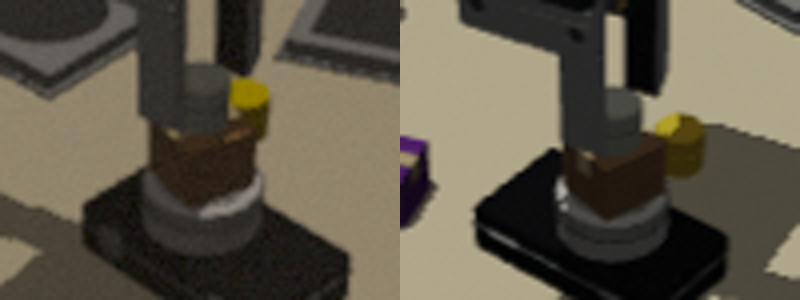

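The fingers now straddle the pot, tips about 11 mm above the box lid. Closing.

```bash
python3 -m creep '[{"tx":0,"ty":0,"tz":0,"turn":0,"fingers":34},{"tx":0,"ty":0,"tz":0,"turn":0,"fingers":30},{"tx":0,"ty":0,"tz":0,"turn":0,"fingers":22},{"tx":0,"ty":0,"tz":0,"turn":0,"fingers":18},{"tx":0,"ty":0,"tz":0,"turn":0,"fingers":18},{"tx":0,"ty":0,"tz":0,"turn":0,"fingers":18}]' 10
python3 -c "
from h import *
plan(616.8,16.8,65.5,-90)"
```

```text
clock: 5.9
eef_pos: [617.4, 16.6, 66.2]
eef_rot: [-1.567, 0.012, 3.135]
wrist_force: [-0.5, 0.3, 0.9]
finger_gap: 25.1
pos [617.4  16.6  66.2] jaw -90.4 clk 5.9 j [-0.03  0.54  1.44 -0.    1.15  1.55] F [-0.5  0.3  0.9] gap 25.1
tx 0.003 ty 0.003 tz -0.001 turn -0.0021
```

```bash
python3 -m creep '[{"tx":0,"ty":-0.05,"tz":0,"turn":0,"fingers":18},{"tx":0,"ty":-0.15,"tz":0,"turn":0,"fingers":18},{"tx":0,"ty":-0.25,"tz":0,"turn":0,"fingers":18},{"tx":0.1,"ty":-0.25,"tz":0.1,"turn":0,"fingers":18},{"tx":0.25,"ty":-0.25,"tz":0.25,"turn":0,"fingers":18},{"tx":0.4,"ty":-0.25,"tz":0.4,"turn":0,"fingers":18},{"tx":0.55,"ty":-0.25,"tz":0.57,"turn":0,"fingers":18},{"tx":0.7,"ty":-0.25,"tz":0.74,"turn":0,"fingers":18},{"tx":0.78,"ty":-0.25,"tz":0.86,"turn":0,"fingers":18},{"tx":0.78,"ty":-0.25,"tz":0.86,"turn":0,"fingers":18},{"tx":0.78,"ty":-0.25,"tz":0.86,"turn":0,"fingers":18}]' 10
python3 - <<'E'
from h import *
plan(458.8,-155.8,30,-90)
s=monitor.read_state(); c=optics.camera('wrist'); cv2.imwrite('pics/w4.png',c['frame'][:,:,::-1])
a=rect(s,c,458.8,-155.8,12,half=50,k=5); cv2.drawMarker(a,(250,250),(0,0,255),0,20); cv2.imwrite('pics/p4.png',a)
E
```

```text
clock: 7.0
eef_pos: [459.9, -154.5, 115.7]
eef_rot: [-1.567, 0.013, 3.134]
wrist_force: [1.0, 0.6, 0.3]
finger_gap: 25.6
pos [ 459.9 -154.5  115.7] jaw -90.5 clk 7.0 j [-0.4   0.21  1.78  0.    1.14  1.18] F [1.  0.6 0.3] gap 25.6
tx 0.011 ty 0.429 tz 0.005 turn -0.0025
```

View pics/w4.png

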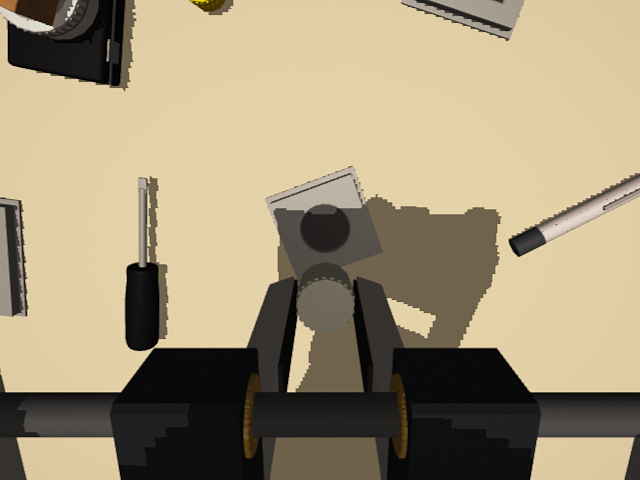

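View pics/p4.png

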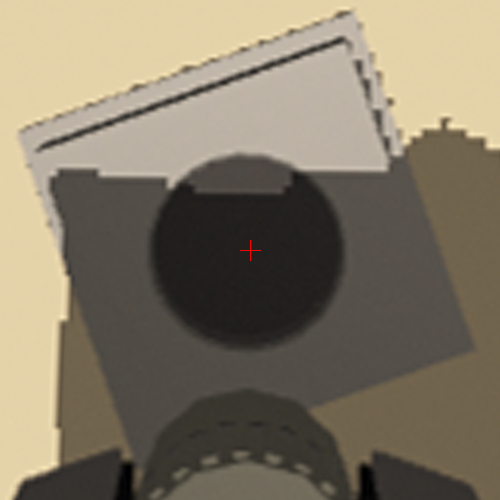

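```bash
python3 -m creep '[{"tx":0.003,"ty":0.15,"tz":0.004,"turn":0,"fingers":18},{"tx":0.003,"ty":0.3,"tz":0.004,"turn":0,"fingers":18},{"tx":0.003,"ty":0.45,"tz":0.004,"turn":0,"fingers":18},{"tx":0.003,"ty":0.55,"tz":0.004,"turn":0,"fingers":18},{"tx":0.003,"ty":0.6,"tz":0.004,"turn":0,"fingers":18},{"tx":0.003,"ty":0.6,"tz":0.004,"turn":0,"fingers":18},{"tx":0.003,"ty":0.6,"tz":0.004,"turn":0,"fingers":18}]' 10
python3 - <<'E'
from h import *
plan(459.2,-155.2,-14,-90)
a=[]
for n,u,v in(('scene',194,295),('side',401,212)):
    s,c=snap(n,'g5_%s.png'%n)
    a.append(cv2.resize(c['frame'][v-37:v+38,u-50:u+50,::-1],(400,300),interpolation=cv2.INTER_CUBIC))
cv2.imwrite('pics/g5c.png',np.hstack(a))
E
```

```text
clock: 7.75
eef_pos: [461.8, -155.1, -3.7]
eef_rot: [-1.566, 0.013, 3.135]
wrist_force: [-0.1, 0.1, -0.0]
finger_gap: 25.7
pos [ 461.8 -155.1   -3.7] jaw -90.4 clk 7.75 j [-0.4   0.39  1.87  0.    0.87  1.18] F [-0.1  0.1 -0. ] gap 25.7
tx 0.014 ty 0.052 tz 0.001 turn -0.0020
```

View pics/g5c.png

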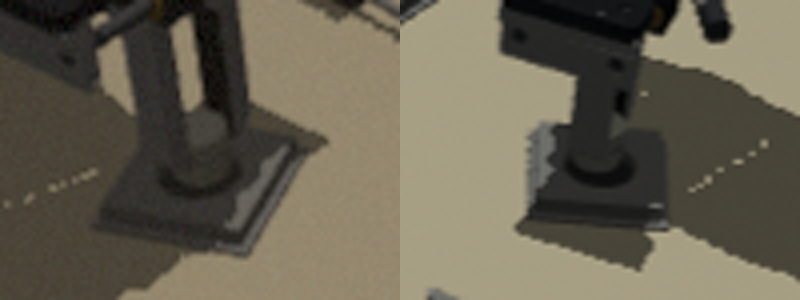

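```bash
python3 -m creep '[{"tx":0.014,"ty":0.015,"tz":0.001,"turn":0,"fingers":18},{"tx":0.014,"ty":0.03,"tz":0.001,"turn":0,"fingers":18},{"tx":0.014,"ty":0.042,"tz":0.001,"turn":0,"fingers":18},{"tx":0.014,"ty":0.05,"tz":0.001,"turn":0,"fingers":18},{"tx":0.014,"ty":0.052,"tz":0.001,"turn":0,"fingers":18}]' 10
python3 -c "
from h import *
plan(459.2,-155.2,-15,-90)"
```

```text
clock: 8.35
eef_pos: [459.2, -155.6, -13.9]
eef_rot: [-1.566, 0.014, 3.135]
wrist_force: [-1.2, 1.3, 4.3]
finger_gap: 25.7
pos [ 459.2 -155.6  -13.9] jaw -90.4 clk 8.35 j [-0.4   0.41  1.88  0.    0.84  1.17] F [-1.2  1.3  4.3] gap 25.7
tx -0.000 ty 0.006 tz -0.002 turn -0.0021
```

Contact with the recess floor (4 N up). Releasing and lifting.

```bash
python3 -m creep '[{"tx":0,"ty":0,"tz":0,"turn":0,"fingers":26},{"tx":0,"ty":0,"tz":0,"turn":0,"fingers":30},{"tx":0,"ty":0,"tz":0,"turn":0,"fingers":38},{"tx":0,"ty":0,"tz":0,"turn":0,"fingers":46},{"tx":0,"ty":0,"tz":0,"turn":0,"fingers":46},{"tx":0,"ty":-0.1,"tz":0,"turn":0,"fingers":46},{"tx":0,"ty":-0.3,"tz":0,"turn":0,"fingers":46},{"tx":0,"ty":-0.5,"tz":0,"turn":0,"fingers":60},{"tx":0,"ty":-0.7,"tz":0,"turn":0,"fingers":70},{"tx":0,"ty":-0.7,"tz":0,"turn":0,"fingers":70},{"tx":0,"ty":-0.7,"tz":0,"turn":0,"fingers":70}]' 10
python3 - <<'E'
from h import *
plan(618.5,14.7,95,-114)
s=monitor.read_state(); c=optics.camera('wrist'); cv2.imwrite('pics/w6.png',c['frame'][:,:,::-1])
P=world(s,c); m=(abs(P[...,0]-458.8)<10)&(abs(P[...,1]+155.5)<10); print('top z',np.nanmedian(P[m][:,2]))
a=rect(s,c,458.8,-155.8,12,half=50,k=5); b=rect(s,c,458.8,-155.8,28,half=50,k=5);cv2.imwrite('pics/p6.png',cv2.resize(np.hstack([a,b]),(800,400)))
E
```

```text
clock: 9.45
eef_pos: [457.4, -155.0, 126.4]
eef_rot: [-1.566, 0.015, 3.135]
wrist_force: [-0.2, 0.5, -0.1]
finger_gap: 69.8
pos [ 457.4 -155.   126.4] jaw -90.4 clk 9.45 j [-0.4   0.19  1.78  0.    1.16  1.17] F [-0.2  0.5 -0.1] gap 69.8
tx -0.798 ty 0.165 tz -0.854 turn 0.1312
top z 28.393217442087355
```

View pics/p6.png

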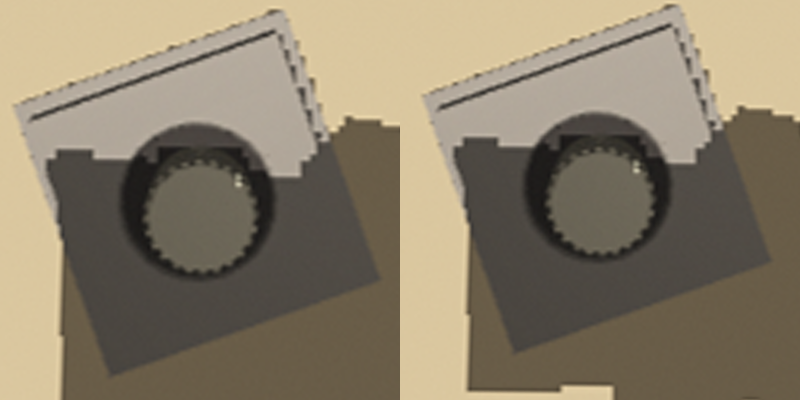

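Pot seated: its top is at z=28.4 (expected 28) and it is centred in the recess. Back to the pile for the lamp box.

```bash
python3 -m creep '[{"tx":-0.12,"ty":0.0,"tz":-0.13,"turn":0.04,"fingers":70},{"tx":-0.28,"ty":0.0,"tz":-0.3,"turn":0.08,"fingers":70},{"tx":-0.44,"ty":0.03,"tz":-0.47,"turn":0.12,"fingers":70},{"tx":-0.6,"ty":0.05,"tz":-0.64,"turn":0.131,"fingers":70},{"tx":-0.74,"ty":0.1,"tz":-0.8,"turn":0.131,"fingers":70},{"tx":-0.8,"ty":0.1,"tz":-0.854,"turn":0.131,"fingers":70},{"tx":-0.8,"ty":0.1,"tz":-0.854,"turn":0.131,"fingers":70},{"tx":-0.8,"ty":0.1,"tz":-0.854,"turn":0.131,"fingers":70}]' 12
python3 - <<'E'
from h import *
plan(618.5,14.7,33,-114)
s=monitor.read_state(); c=optics.camera('wrist'); cv2.imwrite('pics/w7.png',c['frame'][:,:,::-1])
P=world(s,c); m=(abs(P[...,0]-618.5)<12)&(abs(P[...,1]-15)<12); print('top z',np.nanmedian(P[m][:,2]))
a=rect(s,c,618.5,14.7,84,half=40,k=5);cv2.drawMarker(a,(200,200),(0,0,255),0,20); cv2.imwrite('pics/p7.png',a)
E
```

```text
clock: 10.3
eef_pos: [617.3, 14.6, 105.2]
eef_rot: [-1.571, 0.012, 2.724]
wrist_force: [-0.8, -1.1, -0.1]
finger_gap: 70.2
pos [617.3  14.6 105.2] jaw -113.9 clk 10.3 j [-0.03  0.5   1.41 -0.    1.22  1.96] F [-0.8 -1.1 -0.1] gap 70.2
tx -0.001 ty 0.361 tz -0.003 turn 0.0003
top z 84.46501662160699
```

View pics/w7.png

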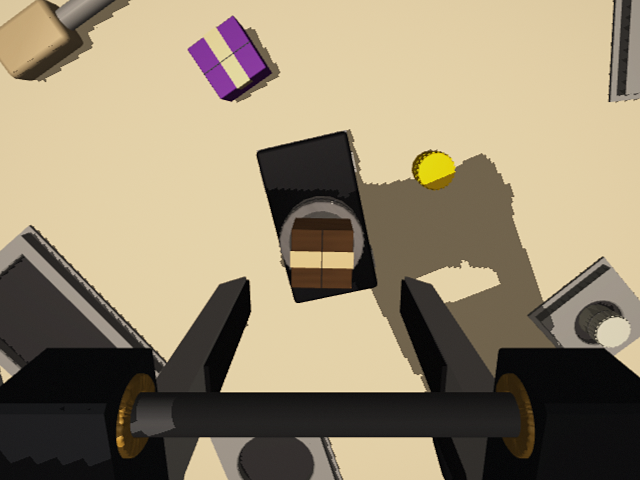

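View pics/p7.png

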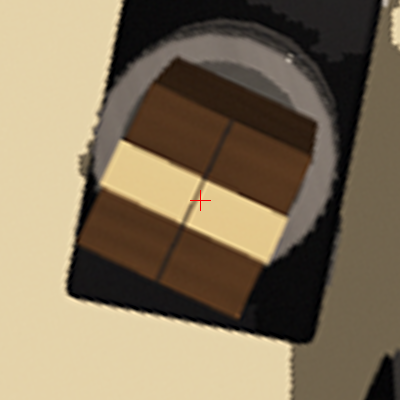

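```bash
python3 -m creep '[{"tx":-0.004,"ty":0.12,"tz":-0.006,"turn":0,"fingers":64},{"tx":-0.004,"ty":0.25,"tz":-0.006,"turn":0,"fingers":60},{"tx":-0.004,"ty":0.33,"tz":-0.006,"turn":0,"fingers":56},{"tx":-0.004,"ty":0.36,"tz":-0.006,"turn":0,"fingers":50},{"tx":-0.004,"ty":0.36,"tz":-0.006,"turn":0,"fingers":46},{"tx":-0.004,"ty":0.36,"tz":-0.006,"turn":0,"fingers":46}]' 12
python3 - <<'E'
from h import *
plan(618.7,15.3,33,-114)
a=[]
for n,u,v in(('scene',320,258),('side',293,215)):
    s,c=snap(n,'g8_%s.png'%n)
    a.append(cv2.resize(c['frame'][v-37:v+38,u-50:u+50,::-1],(400,300),interpolation=cv2.INTER_CUBIC))
cv2.imwrite('pics/g8c.png',np.hstack(a))
E
```

```text
clock: 10.95
eef_pos: [619.9, 14.4, 34.9]
eef_rot: [-1.572, 0.014, 2.723]
wrist_force: [0.0, -0.2, -0.8]
finger_gap: 46.0
pos [619.9  14.4  34.9] jaw -114.0 clk 10.95 j [-0.03  0.59  1.45 -0.    1.09  1.96] F [ 0.  -0.2 -0.8] gap 46.0
tx 0.007 ty 0.009 tz -0.002 turn 0.0000
```

View pics/g8c.png

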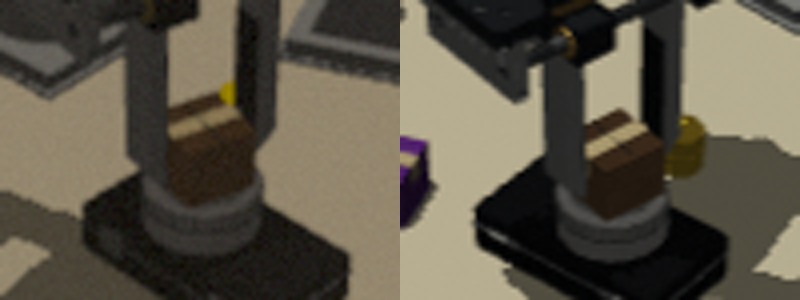

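The fingers are astride the box and clear of the tin. Closing and lifting slightly.

```bash
python3 -m creep '[{"tx":0.006,"ty":0.008,"tz":-0.002,"turn":0,"fingers":42},{"tx":0.006,"ty":0.008,"tz":-0.002,"turn":0,"fingers":38},{"tx":0.006,"ty":0.008,"tz":-0.002,"turn":0,"fingers":34},{"tx":0.006,"ty":0.008,"tz":-0.002,"turn":0,"fingers":30},{"tx":0.006,"ty":0.008,"tz":-0.002,"turn":0,"fingers":30},{"tx":0.006,"ty":0.008,"tz":-0.002,"turn":0,"fingers":30},{"tx":0.006,"ty":-0.05,"tz":-0.002,"turn":0,"fingers":30},{"tx":0.006,"ty":-0.15,"tz":-0.002,"turn":0,"fingers":30},{"tx":0.006,"ty":-0.3,"tz":-0.002,"turn":0,"fingers":30},{"tx":0.006,"ty":-0.3,"tz":-0.002,"turn":0,"fingers":30}]' 12
python3 - <<'E'
from h import *
plan(646.2,-262.2,90,-106.5)
E
```

```text
clock: 12.05
eef_pos: [620.1, 15.5, 99.6]
eef_rot: [-1.574, 0.02, 2.723]
wrist_force: [-0.6, 0.4, -0.1]
finger_gap: 36.0
pos [620.1  15.5  99.6] jaw -114.0 clk 12.05 j [-0.03  0.51  1.41 -0.    1.2   1.96] F [-0.6  0.4 -0.1] gap 36.0
tx -0.683 ty 0.057 tz 1.216 turn -0.0416
```

```bash
python3 -m creep '[{"tx":-0.08,"ty":0,"tz":0.14,"turn":0,"fingers":30},{"tx":-0.18,"ty":0,"tz":0.34,"turn":-0.02,"fingers":30},{"tx":-0.3,"ty":0,"tz":0.54,"turn":-0.0416,"fingers":30},{"tx":-0.42,"ty":0,"tz":0.74,"turn":-0.0416,"fingers":30},{"tx":-0.53,"ty":0,"tz":0.92,"turn":-0.0416,"fingers":30},{"tx":-0.56,"ty":0,"tz":1,"turn":-0.0416,"fingers":30},{"tx":-0.56,"ty":0,"tz":1,"turn":-0.0416,"fingers":30}]' 12
python3 - <<'E'
from h import *
plan(646.2,-262.2,90,-106.5)
s=monitor.read_state(); c=optics.camera('wrist'); cv2.imwrite('pics/w9.png',c['frame'][:,:,::-1])
a=rect(s,c,646.2,-262.2,12,half=50,k=5);cv2.drawMarker(a,(250,250),(0,0,255),0,20); cv2.imwrite('pics/p9.png',a)
E
```

```text
clock: 12.75
eef_pos: [640.5, -214.7, 100.5]
eef_rot: [-1.572, 0.02, 2.851]
wrist_force: [-0.1, 0.2, -0.3]
finger_gap: 35.9
pos [ 640.5 -214.7  100.5] jaw -106.7 clk 12.75 j [-0.38  0.63  1.22  0.    1.27  1.48] F [-0.1  0.2 -0.3] gap 35.9
tx -0.095 ty 0.054 tz 0.220 turn -0.0009
```

View pics/w9.png

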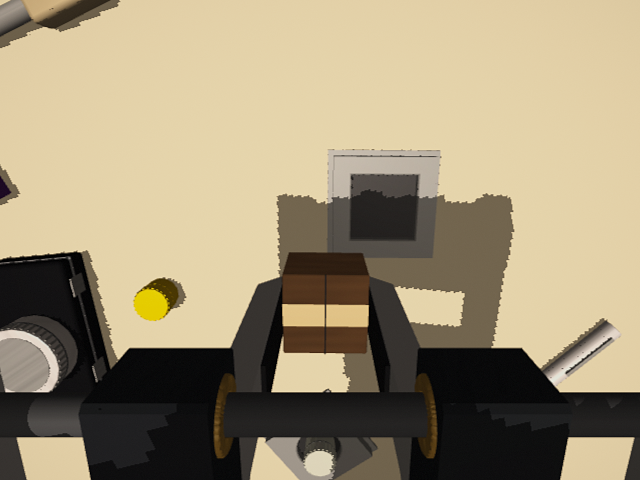

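View pics/p9.png

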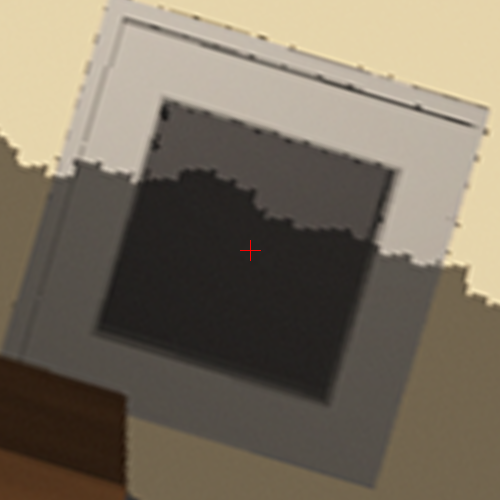

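```bash
python3 -m creep '[{"tx":-0.09,"ty":0,"tz":0.16,"turn":0,"fingers":30},{"tx":-0.095,"ty":0.03,"tz":0.217,"turn":0,"fingers":30},{"tx":-0.095,"ty":0.15,"tz":0.217,"turn":0,"fingers":30},{"tx":-0.095,"ty":0.3,"tz":0.217,"turn":0,"fingers":30},{"tx":-0.095,"ty":0.42,"tz":0.217,"turn":0,"fingers":30},{"tx":-0.095,"ty":0.45,"tz":0.217,"turn":0,"fingers":30},{"tx":-0.095,"ty":0.45,"tz":0.217,"turn":0,"fingers":30},{"tx":-0.095,"ty":0.45,"tz":0.217,"turn":0,"fingers":30}]' 12
python3 - <<'E'
from h import *
plan(646.3,-261.6,-12,-106.5)
a=[]
for n,u,v in(('scene',237,378),('side',341,165)):
    s,c=snap(n,'g9_%s.png'%n)
    a.append(cv2.resize(c['frame'][v-37:v+38,u-50:u+50,::-1],(400,300),interpolation=cv2.INTER_CUBIC))
cv2.imwrite('pics/g9c.png',np.hstack(a))
E
```

```text
clock: 13.6
eef_pos: [649.0, -259.9, 12.6]
eef_rot: [-1.572, 0.021, 2.853]
wrist_force: [-1.4, 0.1, 0.6]
finger_gap: 36.0
pos [ 649.  -259.9   12.6] jaw -106.5 clk 13.6 j [-0.43  0.77  1.2   0.    1.15  1.42] F [-1.4  0.1  0.6] gap 36.0
tx 0.013 ty 0.123 tz 0.012 turn -0.0002
```

View pics/g9c.png

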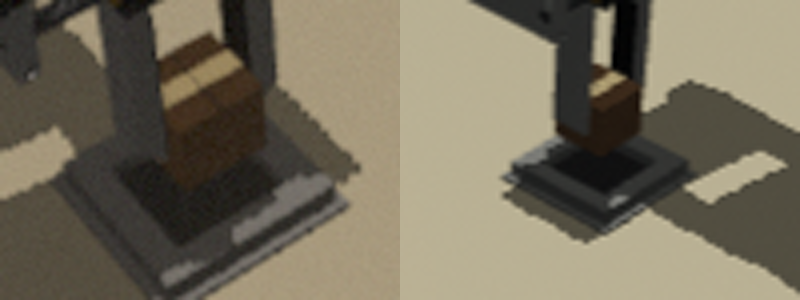

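```bash
python3 -m creep '[{"tx":0.013,"ty":0.01,"tz":0.012,"turn":0,"fingers":30},{"tx":0.013,"ty":0.05,"tz":0.012,"turn":0,"fingers":30},{"tx":0.014,"ty":0.1,"tz":0.012,"turn":0,"fingers":30},{"tx":0.014,"ty":0.115,"tz":0.012,"turn":0,"fingers":30},{"tx":0.014,"ty":0.122,"tz":0.012,"turn":0,"fingers":30},{"tx":0.014,"ty":0.128,"tz":0.012,"turn":0,"fingers":30}]' 12
python3 - <<'E'
from h import *
plan(646.3,-261.6,-15,-106.5)
E
```

```text
clock: 14.3
eef_pos: [646.2, -261.9, -13.1]
eef_rot: [-1.572, 0.022, 2.853]
wrist_force: [0.1, 0.8, -0.1]
finger_gap: 35.8
pos [ 646.2 -261.9  -13.1] jaw -106.6 clk 14.3 j [-0.44  0.8   1.22  0.    1.1   1.42] F [ 0.1  0.8 -0.1] gap 35.8
tx 0.000 ty 0.009 tz -0.001 turn -0.0003
```

```bash
python3 -m creep '[{"tx":0,"ty":0.005,"tz":0,"turn":0,"fingers":30},{"tx":0,"ty":0.008,"tz":0,"turn":0,"fingers":30},{"tx":0,"ty":0.011,"tz":0,"turn":0,"fingers":30},{"tx":0,"ty":0.011,"tz":0,"turn":0,"fingers":30}]' 12
python3 - <<'E'
from h import *
plan(646.3,-261.6,-15,-106.5)
E
```

```text
clock: 14.7
eef_pos: [646.7, -262.0, -14.3]
eef_rot: [-1.572, 0.023, 2.853]
wrist_force: [-2.5, -0.2, 5.8]
finger_gap: 36.0
pos [ 646.7 -262.   -14.3] jaw -106.6 clk 14.7 j [-0.44  0.8   1.22  0.    1.1   1.42] F [-2.5 -0.2  5.8] gap 36.0
tx 0.002 ty 0.003 tz -0.002 turn -0.0003
```

Floor contact (5.8 N). Releasing.

```bash
python3 -m creep '[{"tx":0,"ty":0,"tz":0,"turn":0,"fingers":37},{"tx":0,"ty":0,"tz":0,"turn":0,"fingers":40},{"tx":0,"ty":0,"tz":0,"turn":0,"fingers":48},{"tx":0,"ty":0,"tz":0,"turn":0,"fingers":56},{"tx":0,"ty":0,"tz":0,"turn":0,"fingers":56},{"tx":0,"ty":-0.1,"tz":0,"turn":0,"fingers":56},{"tx":0,"ty":-0.3,"tz":0,"turn":0,"fingers":60},{"tx":0,"ty":-0.5,"tz":0,"turn":0,"fingers":80},{"tx":0,"ty":-0.6,"tz":0,"turn":0,"fingers":90},{"tx":0,"ty":-0.6,"tz":0,"turn":0,"fingers":90}]' 12
python3 - <<'E'
from h import *
plan(619.5,15.3,80,-101.5)
s=monitor.read_state(); c=optics.camera('wrist'); cv2.imwrite('pics/w10.png',c['frame'][:,:,::-1])
P=world(s,c); m=(abs(P[...,0]-646)<12)&(abs(P[...,1]+262)<12); print('top z',np.nanpercentile(P[m][:,2],[5,50,95]))
a=rect(s,c,645.9,-261.6,12,half=50,k=5); b=rect(s,c,645.9,-261.6,36,half=50,k=5);cv2.drawMarker(b,(250,250),(0,0,255),0,20);cv2.imwrite('pics/p10.png',cv2.resize(np.hstack([a,b]),(800,400)))
E
```

```text
clock: 15.7
eef_pos: [645.3, -262.0, 109.4]
eef_rot: [-1.571, 0.029, 2.853]
wrist_force: [0.8, -0.0, -0.3]
finger_gap: 80.5
pos [ 645.3 -262.   109.4] jaw -106.6 clk 15.7 j [-0.44  0.66  1.14  0.    1.31  1.42] F [ 0.8 -0.  -0.3] gap 80.5
tx 0.523 ty 0.132 tz -1.292 turn -0.0281
top z [35.40160263 36.54144391 37.6040436 ]
```

View pics/p10.png

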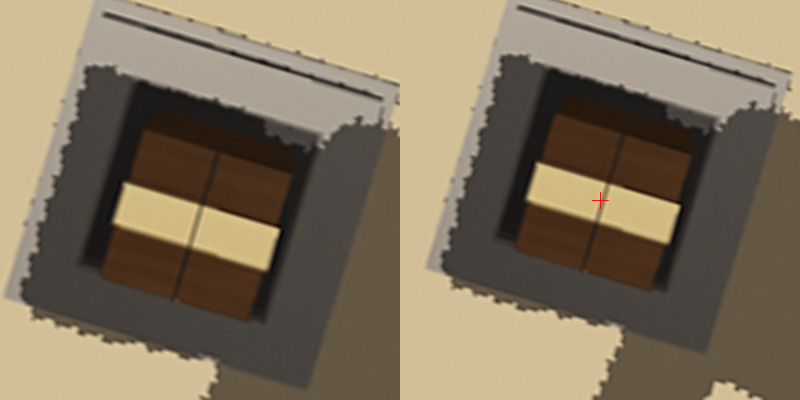

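Lamp box seated (top 36.5, expected 36). Now the tin.

```bash
python3 -m creep '[{"tx":0.06,"ty":0,"tz":-0.14,"turn":0,"fingers":92},{"tx":0.15,"ty":0,"tz":-0.36,"turn":-0.02,"fingers":92},{"tx":0.24,"ty":0,"tz":-0.58,"turn":-0.028,"fingers":92},{"tx":0.33,"ty":0.0,"tz":-0.8,"turn":-0.028,"fingers":92},{"tx":0.39,"ty":0.0,"tz":-0.95,"turn":-0.028,"fingers":92},{"tx":0.45,"ty":0.0,"tz":-1,"turn":-0.028,"fingers":92}]' 25
python3 - <<'E'
from h import *
plan(619.5,15.3,80,-101.5)
E
```

```text
clock: 16.35
eef_pos: [614.3, -41.1, 102.5]
eef_rot: [-1.569, 0.022, 2.943]
wrist_force: [0.5, -1.3, -0.1]
finger_gap: 91.7
pos [614.3 -41.1 102.5] jaw -101.4 clk 16.35 j [-0.12  0.49  1.42 -0.    1.2   1.65] F [ 0.5 -1.3 -0.1] gap 91.7
tx 0.032 ty 0.111 tz -0.282 turn 0.0008
```

```bash
python3 -m creep '[{"tx":0.032,"ty":0,"tz":-0.18,"turn":0,"fingers":92},{"tx":0.032,"ty":0.03,"tz":-0.27,"turn":0,"fingers":92},{"tx":0.032,"ty":0.06,"tz":-0.282,"turn":0,"fingers":92},{"tx":0.032,"ty":0.06,"tz":-0.282,"turn":0,"fingers":92},{"tx":0.032,"ty":0.06,"tz":-0.282,"turn":0,"fingers":92}]' 25
python3 - <<'E'
from h import *
plan(619.5,15.3,9,-101.5)
s=monitor.read_state(); c=optics.camera('wrist'); cv2.imwrite('pics/w11.png',c['frame'][:,:,::-1])
P=world(s,c); m=(abs(P[...,0]-619)<15)&(abs(P[...,1]-15)<15); print('top z',np.nanpercentile(P[m][:,2],[5,50,95]))
a=rect(s,c,619.5,15.3,52,half=50,k=4); b=rect(s,c,628,13.5,28,half=80,k=4);
for q in(a,b): cv2.drawMarker(q,(q.shape[0]//2,)*2,(0,0,255),0,20)
cv2.imwrite('pics/p11.png',np.hstack([cv2.resize(a,(400,400)),cv2.resize(b,(400,400))]))
E
```

```text
clock: 16.85
eef_pos: [619.2, 14.3, 89.5]
eef_rot: [-1.569, 0.021, 2.942]
wrist_force: [0.0, 0.8, 0.1]
finger_gap: 92.3
pos [619.2  14.3  89.5] jaw -101.4 clk 16.85 j [-0.03  0.52  1.42 -0.01  1.18  1.74] F [0.  0.8 0.1] gap 92.3
tx 0.008 ty 0.402 tz -0.006 turn 0.0005
top z [51.70448218 52.78189834 53.86581064]
```

View pics/p11.png

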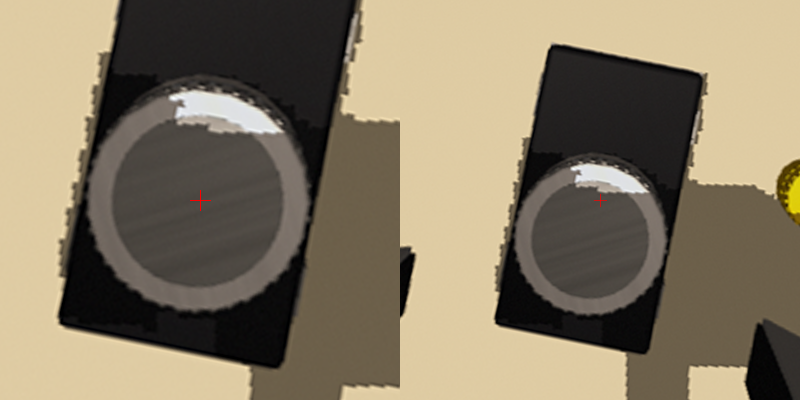

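View pics/w11.png

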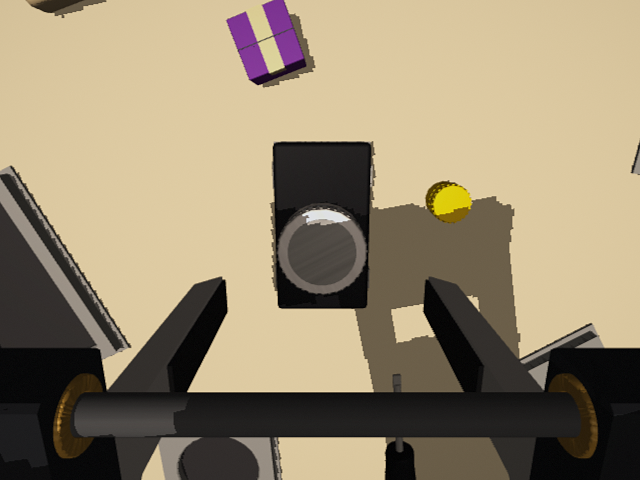

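```bash
python3 -m creep '[{"tx":0.008,"ty":0.12,"tz":-0.008,"turn":0,"fingers":92},{"tx":0.01,"ty":0.25,"tz":-0.008,"turn":0,"fingers":88},{"tx":0.012,"ty":0.36,"tz":-0.008,"turn":0,"fingers":80},{"tx":0.014,"ty":0.405,"tz":-0.008,"turn":0,"fingers":76},{"tx":0.014,"ty":0.405,"tz":-0.008,"turn":0,"fingers":70},{"tx":0.014,"ty":0.405,"tz":-0.008,"turn":0,"fingers":66},{"tx":0.014,"ty":0.405,"tz":-0.008,"turn":0,"fingers":66}]' 25
python3 - <<'E'
from h import *
plan(619.5,15.7,9,-101.5)
a=[]
for n,u,v in(('scene',320,268),('side',293,225)):
    s,c=snap(n,'g12_%s.png'%n)
    a.append(cv2.resize(c['frame'][v-37:v+38,u-50:u+50,::-1],(400,300),interpolation=cv2.INTER_CUBIC))
cv2.imwrite('pics/g12c.png',np.hstack(a))
E
```

```text
clock: 17.6
eef_pos: [619.4, 15.7, 10.3]
eef_rot: [-1.569, 0.024, 2.942]
wrist_force: [-0.0, 0.7, 0.1]
finger_gap: 66.3
pos [619.4  15.7  10.3] jaw -101.4 clk 17.6 j [-0.03  0.61  1.48 -0.01  1.03  1.74] F [-0.   0.7  0.1] gap 66.3
tx -0.000 ty 0.006 tz -0.000 turn 0.0003
```

View pics/g12c.png

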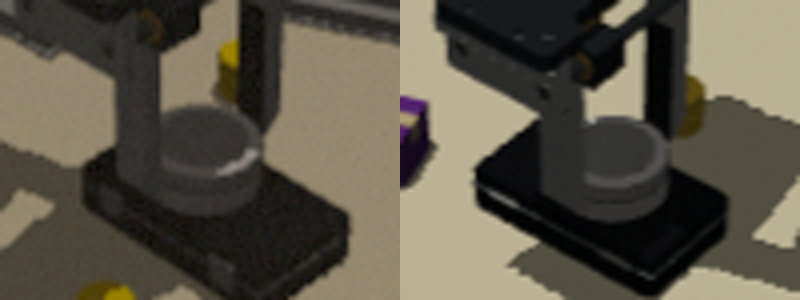

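```bash
python3 -m creep '[{"tx":0,"ty":0.004,"tz":0,"turn":0,"fingers":62},{"tx":0,"ty":0.004,"tz":0,"turn":0,"fingers":58},{"tx":0,"ty":0.004,"tz":0,"turn":0,"fingers":54},{"tx":0,"ty":0.004,"tz":0,"turn":0,"fingers":50},{"tx":0,"ty":0.004,"tz":0,"turn":0,"fingers":50},{"tx":0,"ty":0.004,"tz":0,"turn":0,"fingers":50},{"tx":0,"ty":-0.04,"tz":0,"turn":0,"fingers":50},{"tx":0,"ty":-0.12,"tz":0,"turn":0,"fingers":50},{"tx":0,"ty":-0.25,"tz":0,"turn":0,"fingers":50},{"tx":0,"ty":-0.32,"tz":0,"turn":0,"fingers":50},{"tx":0,"ty":-0.32,"tz":0,"turn":0,"fingers":50}]' 25
python3 - <<'E'
from h import *
plan(438.8,141.2,60,-90)
E
```

```text
clock: 18.8
eef_pos: [618.9, 16.2, 76.7]
eef_rot: [-1.57, 0.027, 2.942]
wrist_force: [0.3, -0.4, -1.5]
finger_gap: 55.2
pos [618.9  16.2  76.7] jaw -101.4 clk 18.8 j [-0.03  0.53  1.44 -0.01  1.15  1.74] F [ 0.3 -0.4 -1.5] gap 55.2
tx 1.008 ty 0.055 tz -0.434 turn -0.0635
```

```bash
python3 -m creep '[{"tx":0.1,"ty":0,"tz":-0.04,"turn":0,"fingers":50},{"tx":0.27,"ty":0,"tz":-0.12,"turn":-0.02,"fingers":50},{"tx":0.47,"ty":0,"tz":-0.2,"turn":-0.04,"fingers":50},{"tx":0.68,"ty":0,"tz":-0.29,"turn":-0.06,"fingers":50},{"tx":0.86,"ty":0,"tz":-0.37,"turn":-0.0635,"fingers":50},{"tx":0.97,"ty":0,"tz":-0.42,"turn":-0.0635,"fingers":50},{"tx":1,"ty":0,"tz":-0.434,"turn":-0.0635,"fingers":50},{"tx":1,"ty":0,"tz":-0.434,"turn":-0.0635,"fingers":50},{"tx":1,"ty":0,"tz":-0.434,"turn":-0.0635,"fingers":50}]' 25
python3 - <<'E'
from h import *
plan(438.8,141.2,10,-90)
s=monitor.read_state(); c=optics.camera('wrist'); cv2.imwrite('pics/w13.png',c['frame'][:,:,::-1])
a=rect(s,c,438.8,141.2,12,half=60,k=4);cv2.drawMarker(a,(240,240),(0,0,255),0,20); cv2.imwrite('pics/p13.png',a)
E
```

```text
clock: 19.7
eef_pos: [440.9, 140.4, 71.0]
eef_rot: [-1.564, 0.027, 3.141]
wrist_force: [-0.6, -0.5, -0.4]
finger_gap: 55.4
pos [440.9 140.4  71. ] jaw -90.0 clk 19.7 j [ 0.24  0.22  1.89 -0.01  1.01  1.82] F [-0.6 -0.5 -0.4] gap 55.4
tx 0.019 ty 0.305 tz -0.006 turn -0.0001
```

View pics/w13.png

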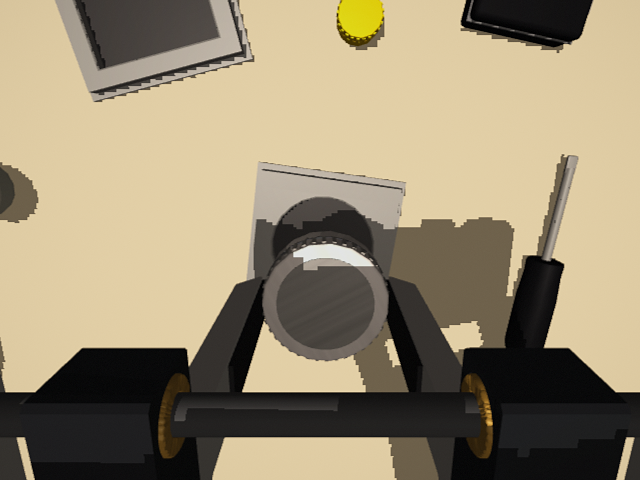

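View pics/p13.png

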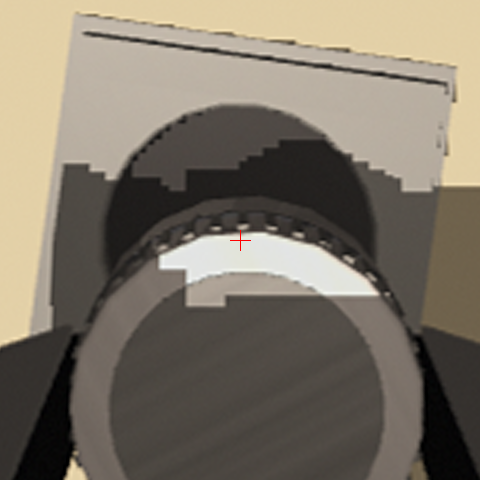

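```bash
python3 -m creep '[{"tx":0.015,"ty":0.1,"tz":-0.005,"turn":0,"fingers":50},{"tx":0.016,"ty":0.2,"tz":-0.005,"turn":0,"fingers":50},{"tx":0.018,"ty":0.27,"tz":-0.005,"turn":0,"fingers":50},{"tx":0.02,"ty":0.33,"tz":-0.005,"turn":0,"fingers":50},{"tx":0.022,"ty":0.37,"tz":-0.005,"turn":0,"fingers":50},{"tx":0.022,"ty":0.395,"tz":-0.005,"turn":0,"fingers":50},{"tx":0.022,"ty":0.395,"tz":-0.005,"turn":0,"fingers":50}]' 25
python3 - <<'E'
from h import *
plan(439.1,141.2,-14.5,-90)
a=[]
for n,u,v in(('scene',282,218),('side',354,305)):
    s,c=snap(n,'g14_%s.png'%n)
    a.append(cv2.resize(c['frame'][v-37:v+38,u-50:u+50,::-1],(400,300),interpolation=cv2.INTER_CUBIC))
cv2.imwrite('pics/g14c.png',np.hstack(a))
E
```

```text
clock: 20.45
eef_pos: [438.7, 140.6, -8.5]
eef_rot: [-1.564, 0.026, 3.141]
wrist_force: [0.2, 0.7, -0.3]
finger_gap: 55.6
pos [438.7 140.6  -8.5] jaw -90.1 clk 20.45 j [ 0.24  0.35  1.95 -0.02  0.82  1.82] F [ 0.2  0.7 -0.3] gap 55.6
tx -0.001 ty 0.030 tz -0.003 turn -0.0003
```

View pics/g14c.png

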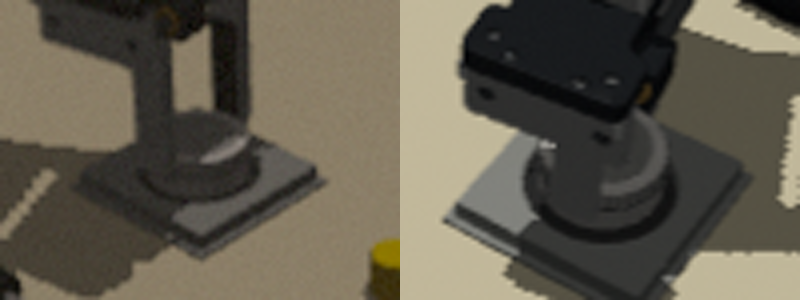

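```bash
python3 -m creep '[{"tx":-0.001,"ty":0.01,"tz":-0.003,"turn":0,"fingers":50},{"tx":-0.001,"ty":0.02,"tz":-0.003,"turn":0,"fingers":50},{"tx":-0.001,"ty":0.026,"tz":-0.003,"turn":0,"fingers":50},{"tx":-0.001,"ty":0.031,"tz":-0.003,"turn":0,"fingers":50},{"tx":-0.001,"ty":0.031,"tz":-0.003,"turn":0,"fingers":50}]' 25
python3 - <<'E'
from h import *
plan(439.1,141.2,-15,-90)
E
```

```text
clock: 21.05
eef_pos: [439.3, 141.4, -14.0]
eef_rot: [-1.564, 0.027, 3.141]
wrist_force: [-0.8, 0.1, -1.7]
finger_gap: 55.6
pos [439.3 141.4 -14. ] jaw -90.0 clk 21.05 j [ 0.24  0.36  1.95 -0.02  0.81  1.82] F [-0.8  0.1 -1.7] gap 55.6
tx 0.001 ty 0.005 tz 0.001 turn -0.0003
```

```bash
python3 -m creep '[{"tx":0,"ty":0.004,"tz":0,"turn":0,"fingers":50},{"tx":0,"ty":0.008,"tz":0,"turn":0,"fingers":50},{"tx":0,"ty":0.008,"tz":0,"turn":0,"fingers":50}]' 25
python3 - <<'E'
from h import *
plan(439.1,141.2,-15,-90)
E
```

```text
clock: 21.35
eef_pos: [439.7, 141.4, -14.8]
eef_rot: [-1.564, 0.028, 3.141]
wrist_force: [-4.8, -2.2, 12.9]
finger_gap: 55.4
pos [439.7 141.4 -14.8] jaw -90.1 clk 21.35 j [ 0.24  0.36  1.95 -0.02  0.8   1.82] F [-4.8 -2.2 12.9] gap 55.4
tx 0.003 ty 0.001 tz 0.001 turn -0.0003
```

Contact. Releasing and lifting.

```bash
python3 -m creep '[{"tx":0,"ty":-0.003,"tz":0,"turn":0,"fingers":57},{"tx":0,"ty":-0.003,"tz":0,"turn":0,"fingers":60},{"tx":0,"ty":-0.003,"tz":0,"turn":0,"fingers":66},{"tx":0,"ty":-0.003,"tz":0,"turn":0,"fingers":74},{"tx":0,"ty":-0.003,"tz":0,"turn":0,"fingers":74},{"tx":0,"ty":-0.1,"tz":0,"turn":0,"fingers":74},{"tx":0,"ty":-0.3,"tz":0,"turn":0,"fingers":76},{"tx":0,"ty":-0.45,"tz":0,"turn":0,"fingers":84},{"tx":0,"ty":-0.5,"tz":0,"turn":0,"fingers":84},{"tx":0,"ty":-0.5,"tz":0,"turn":0,"fingers":84}]' 40
python3 - <<'E'
from h import *
plan(628.3,13.5,60,-101.5)
s=monitor.read_state(); c=optics.camera('wrist'); cv2.imwrite('pics/w15.png',c['frame'][:,:,::-1])
P=world(s,c); m=(abs(P[...,0]-439)<15)&(abs(P[...,1]-141)<15); print('top z',np.nanpercentile(P[m][:,2],[5,50,95]))
a=rect(s,c,439.1,141.2,12,half=60,k=4); b=rect(s,c,439.1,141.2,28,half=60,k=4);cv2.drawMarker(b,(240,240),(0,0,255),0,20);cv2.imwrite('pics/p15.png',cv2.resize(np.hstack([a,b]),(800,400)))
E
```

```text
clock: 22.35
eef_pos: [437.4, 142.1, 85.9]
eef_rot: [-1.565, 0.03, 3.141]
wrist_force: [-0.3, 0.2, -0.3]
finger_gap: 83.9
pos [437.4 142.1  85.9] jaw -90.1 clk 22.35 j [ 0.24  0.19  1.89 -0.01  1.04  1.82] F [-0.3  0.2 -0.3] gap 83.9
tx -0.950 ty 0.162 tz 0.642 turn 0.0636
top z [27.78430453 28.81633971 29.90228336]
```

View pics/p15.png

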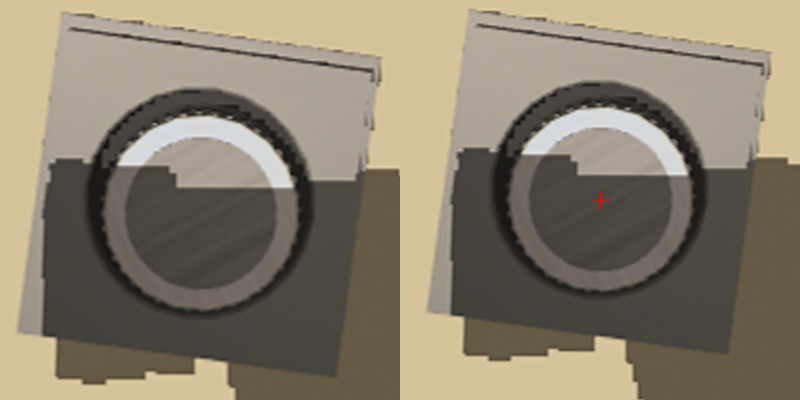

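Tin seated and centred (top 28.8, expected 28). Last is the case.

```bash
python3 -m creep '[{"tx":-0.12,"ty":0,"tz":0.08,"turn":0.02,"fingers":84},{"tx":-0.3,"ty":0,"tz":0.2,"turn":0.04,"fingers":84},{"tx":-0.5,"ty":0,"tz":0.33,"turn":0.0636,"fingers":84},{"tx":-0.7,"ty":0,"tz":0.46,"turn":0.0636,"fingers":84},{"tx":-0.88,"ty":0.05,"tz":0.59,"turn":0.0636,"fingers":84},{"tx":-0.95,"ty":0.1,"tz":0.642,"turn":0.0636,"fingers":84},{"tx":-0.95,"ty":0.1,"tz":0.642,"turn":0.0636,"fingers":84},{"tx":-0.95,"ty":0.1,"tz":0.642,"turn":0.0636,"fingers":84}]' 40
python3 - <<'E'
from h import *
plan(628.6,13.5,-18.5,-101.5)
s=monitor.read_state(); c=optics.camera('wrist'); cv2.imwrite('pics/w16.png',c['frame'][:,:,::-1])
b=rect(s,c,628.6,13.5,28,half=80,k=3);cv2.drawMarker(b,(240,240),(0,0,255),0,20);cv2.imwrite('pics/p16.png',b)
E
```

```text
clock: 23.2
eef_pos: [625.9, 13.6, 68.8]
eef_rot: [-1.57, 0.025, 2.941]
wrist_force: [-0.1, 1.0, -0.1]
finger_gap: 84.1
pos [625.9  13.6  68.8] jaw -101.5 clk 23.2 j [-0.03  0.55  1.42 -0.01  1.14  1.74] F [-0.1  1.  -0.1] gap 84.1
tx -0.002 ty 0.437 tz -0.003 turn -0.0001
```

View pics/w16.png

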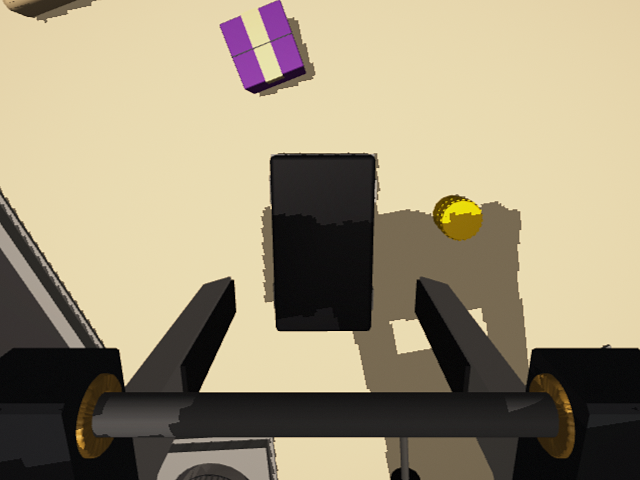

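View pics/p16.png

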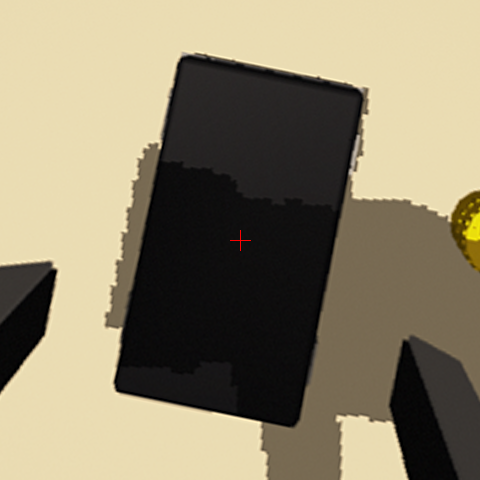

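```bash
python3 -m creep '[{"tx":-0.002,"ty":0.12,"tz":-0.003,"turn":0,"fingers":84},{"tx":0,"ty":0.25,"tz":-0.003,"turn":0,"fingers":84},{"tx":0.003,"ty":0.35,"tz":-0.004,"turn":0,"fingers":80},{"tx":0.004,"ty":0.41,"tz":-0.004,"turn":0,"fingers":78},{"tx":0.004,"ty":0.437,"tz":-0.004,"turn":0,"fingers":76},{"tx":0.004,"ty":0.437,"tz":-0.004,"turn":0,"fingers":74},{"tx":0.004,"ty":0.437,"tz":-0.004,"turn":0,"fingers":74}]' 40
python3 - <<'E'
from h import *
plan(628.3,13.8,-18.5,-101.5)
a=[]
for n,u,v in(('scene',320,268),('side',293,225)):
    s,c=snap(n,'g17_%s.png'%n)
    a.append(cv2.resize(c['frame'][v-37:v+38,u-50:u+50,::-1],(400,300),interpolation=cv2.INTER_CUBIC))
cv2.imwrite('pics/g17c.png',np.hstack(a))
E
```

```text
clock: 23.95
eef_pos: [628.2, 14.5, -16.5]
eef_rot: [-1.57, 0.028, 2.942]
wrist_force: [-0.0, 0.7, 1.0]
finger_gap: 74.3
pos [628.2  14.5 -16.5] jaw -101.5 clk 23.95 j [-0.03  0.66  1.47 -0.01  0.99  1.74] F [-0.   0.7  1. ] gap 74.3
tx -0.001 ty 0.010 tz 0.004 turn 0.0002
```

View pics/g17c.png

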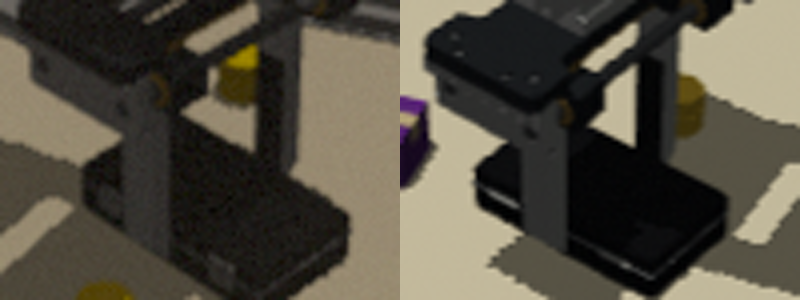

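```bash
python3 -m creep '[{"tx":0,"ty":0.008,"tz":0.003,"turn":0,"fingers":70},{"tx":0,"ty":0.01,"tz":0.003,"turn":0,"fingers":66},{"tx":0,"ty":0.01,"tz":0.003,"turn":0,"fingers":62},{"tx":0,"ty":0.01,"tz":0.003,"turn":0,"fingers":58},{"tx":0,"ty":0.01,"tz":0.003,"turn":0,"fingers":58},{"tx":0,"ty":0.01,"tz":0.003,"turn":0,"fingers":58},{"tx":0,"ty":-0.01,"tz":0.003,"turn":0,"fingers":58},{"tx":0,"ty":-0.08,"tz":0.003,"turn":0,"fingers":58},{"tx":0,"ty":-0.2,"tz":0.003,"turn":0,"fingers":58},{"tx":0,"ty":-0.35,"tz":0.003,"turn":0,"fingers":58},{"tx":0,"ty":-0.4,"tz":0.003,"turn":0,"fingers":58},{"tx":0,"ty":-0.4,"tz":0.003,"turn":0,"fingers":58}]' 40
python3 - <<'E'
from h import *
plan(622.1,254.6,60,-76.3)
a=[]
for n,u,v in(('scene',320,258),('side',293,215)):
    s,c=snap(n,'g18_%s.png'%n)
    a.append(cv2.resize(c['frame'][v-45:v+45,u-60:u+60,::-1],(400,300),interpolation=cv2.INTER_CUBIC))
cv2.imwrite('pics/g18c.png',np.hstack(a))
E
```

```text
clock: 25.25
eef_pos: [626.7, 14.3, 65.1]
eef_rot: [-1.571, 0.031, 2.941]
wrist_force: [-0.3, -0.1, -2.6]
finger_gap: 63.6
pos [626.7  14.3  65.1] jaw -101.5 clk 25.25 j [-0.03  0.55  1.43 -0.01  1.13  1.74] F [-0.3 -0.1 -2.6] gap 63.6
tx 0.262 ty 0.017 tz -1.173 turn -0.1398
```

View pics/g18c.png

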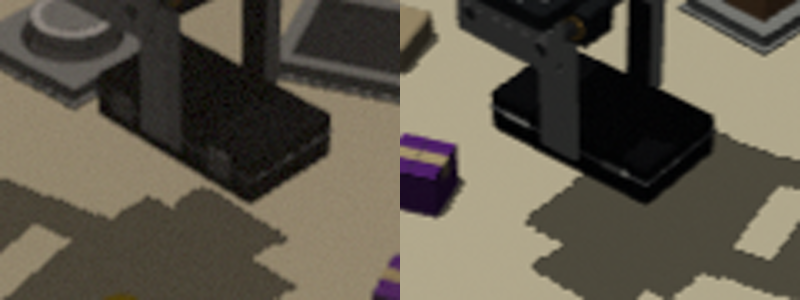

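```bash
python3 -m creep '[{"tx":0.02,"ty":0,"tz":-0.1,"turn":-0.01,"fingers":58},{"tx":0.05,"ty":0,"tz":-0.24,"turn":-0.03,"fingers":58},{"tx":0.09,"ty":0,"tz":-0.42,"turn":-0.06,"fingers":58},{"tx":0.13,"ty":0,"tz":-0.6,"turn":-0.09,"fingers":58},{"tx":0.17,"ty":0,"tz":-0.78,"turn":-0.12,"fingers":58},{"tx":0.21,"ty":0,"tz":-0.92,"turn":-0.139,"fingers":58},{"tx":0.22,"ty":0,"tz":-1,"turn":-0.139,"fingers":58},{"tx":0.22,"ty":0,"tz":-1,"turn":-0.139,"fingers":58}]' 40
python3 - <<'E'
from h import *
plan(622.1,254.6,10,-76.3)
s=monitor.read_state(); c=optics.camera('wrist'); cv2.imwrite('pics/w19.png',c['frame'][:,:,::-1])
b=rect(s,c,622.1,254.6,12,half=100,k=3);cv2.drawMarker(b,(300,300),(0,0,255),0,20);cv2.imwrite('pics/p19.png',b)
E
```

```text
clock: 26.15
eef_pos: [621.5, 220.4, 59.6]
eef_rot: [-1.559, 0.022, -2.905]
wrist_force: [0.5, -0.1, -2.4]
finger_gap: 63.7
pos [621.5 220.4  59.6] jaw -76.4 clk 26.15 j [ 0.29  0.63  1.31 -0.01  1.17  1.63] F [ 0.5 -0.1 -2.4] gap 63.7
tx -0.037 ty 0.247 tz -0.168 turn -0.0008
```

View pics/w19.png

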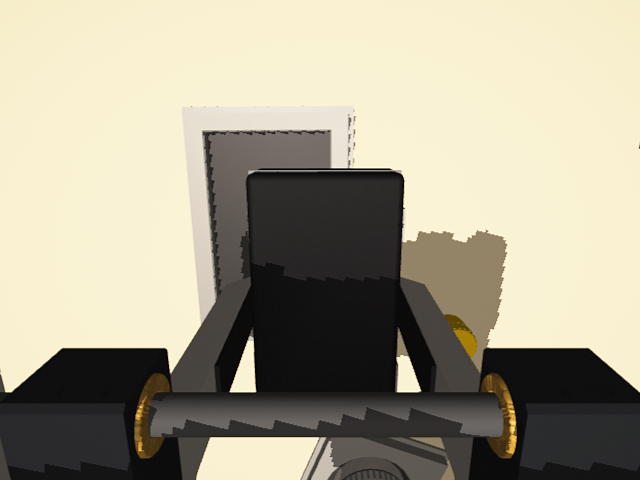

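View pics/p19.png

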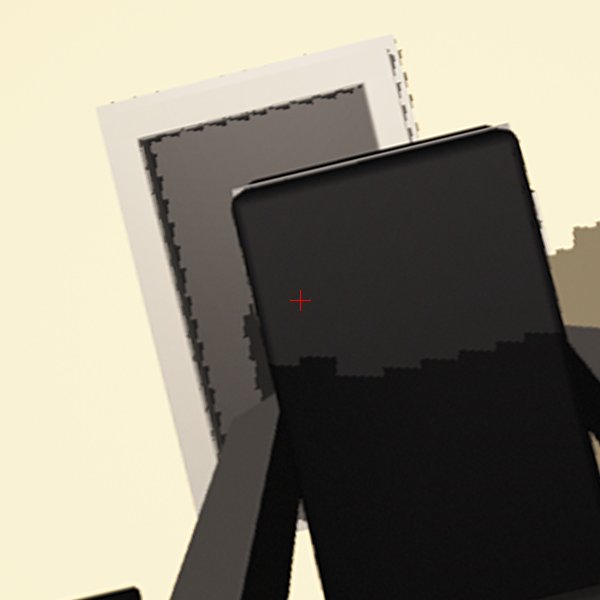

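```bash
python3 -m creep '[{"tx":-0.03,"ty":0,"tz":-0.09,"turn":-0.002,"fingers":58},{"tx":-0.04,"ty":0,"tz":-0.16,"turn":-0.002,"fingers":58},{"tx":-0.041,"ty":0.04,"tz":-0.171,"turn":-0.002,"fingers":58},{"tx":-0.04,"ty":0.14,"tz":-0.171,"turn":-0.002,"fingers":58},{"tx":-0.038,"ty":0.22,"tz":-0.171,"turn":-0.002,"fingers":58},{"tx":-0.036,"ty":0.25,"tz":-0.171,"turn":-0.002,"fingers":58},{"tx":-0.036,"ty":0.25,"tz":-0.171,"turn":-0.002,"fingers":58},{"tx":-0.036,"ty":0.25,"tz":-0.171,"turn":-0.002,"fingers":58}]' 40
python3 - <<'E'
from h import *
plan(622.8,255.4,-11,-76)
a=[]
for n,u,v in(('scene',381,220),('side',231,315)):
    s,c=snap(n,'g20_%s.png'%n)
    a.append(cv2.resize(c['frame'][v-52:v+53,u-70:u+70,::-1],(400,300),interpolation=cv2.INTER_CUBIC))
s,c=snap('wrist','w20.png')
cv2.imwrite('pics/g20c.png',np.hstack(a))
E
```

```text
clock: 27.0
eef_pos: [622.4, 253.6, 10.2]
eef_rot: [-1.558, 0.023, -2.9]
wrist_force: [-0.2, 0.2, -1.1]
finger_gap: 63.7
pos [622.4 253.6  10.2] jaw -76.2 clk 27.0 j [ 0.34  0.72  1.3  -0.02  1.1   1.68] F [-0.2  0.2 -1.1] gap 63.7
tx -0.002 ty 0.106 tz -0.010 turn -0.0009
```

View pics/g20c.png

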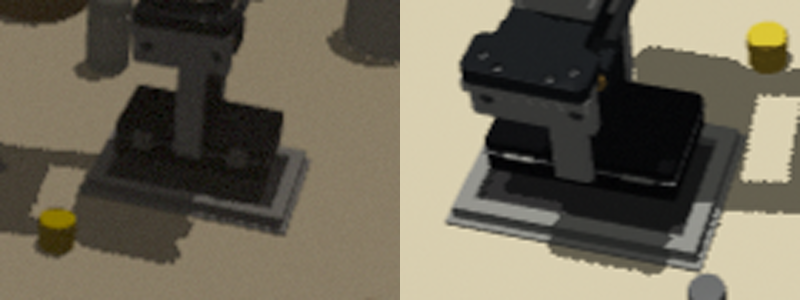

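View pics/w20.png

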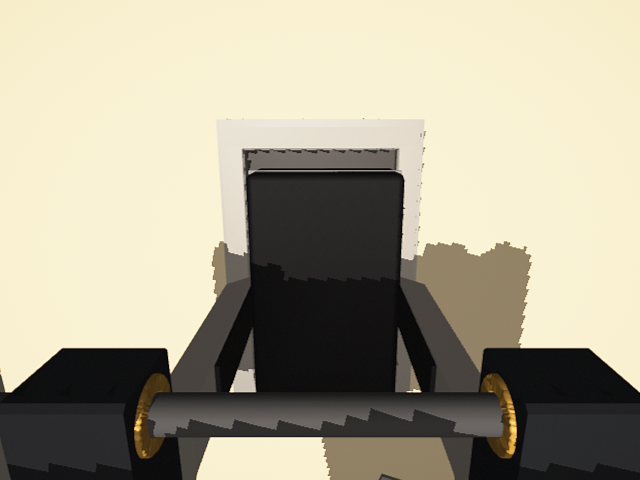

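```bash
python3 -m creep '[{"tx":-0.001,"ty":0.0,"tz":-0.012,"turn":-0.001,"fingers":58},{"tx":-0.001,"ty":0.03,"tz":-0.012,"turn":-0.001,"fingers":58},{"tx":0.001,"ty":0.06,"tz":-0.012,"turn":-0.001,"fingers":58},{"tx":0.001,"ty":0.085,"tz":-0.012,"turn":-0.001,"fingers":58},{"tx":0.001,"ty":0.1,"tz":-0.012,"turn":-0.001,"fingers":58},{"tx":0.001,"ty":0.11,"tz":-0.012,"turn":-0.001,"fingers":58},{"tx":0.001,"ty":0.11,"tz":-0.012,"turn":-0.001,"fingers":58}]' 40
python3 - <<'E'
from h import *
plan(622.8,255.4,-14.5,-76)
E
```

```text
clock: 27.85
eef_pos: [622.1, 255.8, -11.9]
eef_rot: [-1.558, 0.023, -2.897]
wrist_force: [0.3, 0.3, -3.2]
finger_gap: 63.2
pos [622.1 255.8 -11.9] jaw -76.0 clk 27.85 j [ 0.34  0.75  1.31 -0.02  1.07  1.68] F [ 0.3  0.3 -3.2] gap 63.2
tx -0.002 ty 0.013 tz 0.002 turn 0.0001
```

```bash
python3 -m creep '[{"tx":-0.002,"ty":0.005,"tz":0,"turn":0,"fingers":58},{"tx":-0.002,"ty":0.01,"tz":0,"turn":0,"fingers":58},{"tx":-0.002,"ty":0.014,"tz":0,"turn":0,"fingers":58},{"tx":-0.002,"ty":0.014,"tz":0,"turn":0,"fingers":58}]' 40
python3 - <<'E'
from h import *
plan(622.8,255.4,-14.5,-76)
E
```

```text
clock: 28.25
eef_pos: [622.7, 255.9, -14.0]
eef_rot: [-1.558, 0.024, -2.896]
wrist_force: [-3.7, -1.7, 4.8]
finger_gap: 63.4
pos [622.7 255.9 -14. ] jaw -76.0 clk 28.25 j [ 0.34  0.75  1.31 -0.02  1.06  1.68] F [-3.7 -1.7  4.8] gap 63.4
tx 0.000 ty 0.002 tz 0.002 turn 0.0002
```

Floor contact. Releasing and lifting.

```bash
python3 -m creep '[{"tx":0,"ty":0.002,"tz":0,"turn":0,"fingers":64},{"tx":0,"ty":0.002,"tz":0,"turn":0,"fingers":66},{"tx":0,"ty":0.002,"tz":0,"turn":0,"fingers":72},{"tx":0,"ty":0.002,"tz":0,"turn":0,"fingers":78},{"tx":0,"ty":0,"tz":0,"turn":0,"fingers":80},{"tx":0,"ty":0,"tz":0,"turn":0,"fingers":80},{"tx":0,"ty":-0.1,"tz":0,"turn":0,"fingers":80},{"tx":0,"ty":-0.3,"tz":0,"turn":0,"fingers":80},{"tx":0,"ty":-0.5,"tz":0,"turn":0,"fingers":80},{"tx":0,"ty":-0.7,"tz":0,"turn":0,"fingers":80},{"tx":0,"ty":-0.9,"tz":0,"turn":0,"fingers":80},{"tx":0,"ty":-0.9,"tz":0,"turn":0,"fingers":80}]' 40
python3 - <<'E'
from h import *
plan(560,0,300,-90)
s=monitor.read_state(); c=optics.camera('wrist'); cv2.imwrite('pics/w21.png',c['frame'][:,:,::-1])
P=world(s,c); m=(abs(P[...,0]-622)<25)&(abs(P[...,1]-255)<20); q=P[m]; A=np.c_[q[:,:2]-q[:,:2].mean(0),np.ones(len(q))]; print('top plane',np.linalg.lstsq(A,q[:,2],rcond=None)[0])
a=rect(s,c,622.8,255.4,12,half=100,k=2); b=rect(s,c,622.8,255.4,32,half=100,k=2);cv2.drawMarker(b,(200,200),(0,0,255),0,20);cv2.imwrite('pics/p21.png',np.hstack([a,b]))
E
```

```text
clock: 29.45
eef_pos: [620.0, 257.8, 172.6]
eef_rot: [-1.559, 0.033, -2.896]
wrist_force: [0.3, -0.7, -0.0]
finger_gap: 80.0
pos [620.  257.8 172.6] jaw -76.0 clk 29.45 j [ 0.35  0.56  1.16 -0.02  1.39  1.67] F [ 0.3 -0.7 -0. ] gap 80.0
tx 0.582 ty -0.643 tz 1.185 turn 0.0779
top plane [  8.22782429   1.64073382 252.43371874]
```

View pics/p21.png

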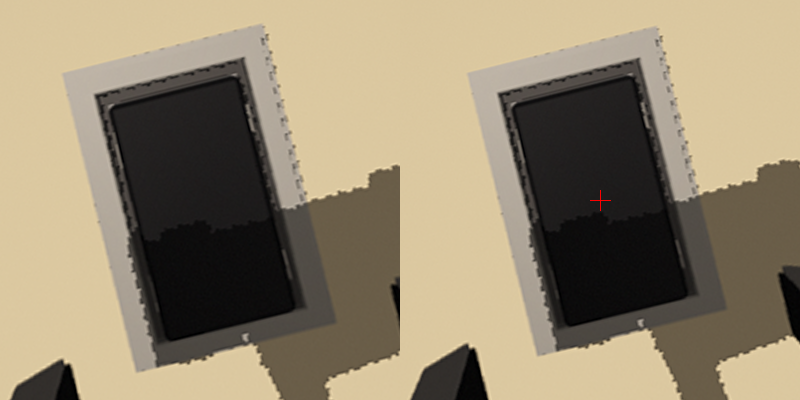

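```bash
python3 -m creep '[{"tx":0.1,"ty":-0.15,"tz":0.2,"turn":0,"fingers":80},{"tx":0.2,"ty":-0.3,"tz":0.4,"turn":0.02,"fingers":80},{"tx":0.3,"ty":-0.45,"tz":0.6,"turn":0.05,"fingers":80},{"tx":0.4,"ty":-0.6,"tz":0.8,"turn":0.07,"fingers":80},{"tx":0.5,"ty":-0.64,"tz":1,"turn":0.078,"fingers":80},{"tx":0.5,"ty":-0.64,"tz":1,"turn":0.078,"fingers":80},{"tx":0.5,"ty":-0.64,"tz":1,"turn":0.078,"fingers":80}]' 40
python3 - <<'E'
from h import *
plan(560,0,300,-90)
s,c=snap('wrist','w22.png'); P=world(s,c)
for nm,x,y,h,t in(('pot',458.7,-155.3,10,28),('lamp',646,-261.8,14,36),('tin',439,141.3,20,28),('case',622.8,255.4,28,32)):
    m=(abs(P[...,0]-x)<h)&(abs(P[...,1]-y)<h)&(P[...,2]<60); q=P[m]
    if len(q)<20: print(nm,'few',len(q)); continue
    A=np.c_[q[:,:2]-q[:,:2].mean(0),np.ones(len(q))]; f=np.linalg.lstsq(A,q[:,2],rcond=None)[0]; print(nm,'slope',f[:2].round(3),'top',f[2].round(1),'expect',t)
snap('scene','s22.png');snap('side','d22.png')
E
```

```text
clock: 30.2
eef_pos: [566.4, 38.5, 295.9]
eef_rot: [-1.566, 0.031, 3.14]
wrist_force: [0.4, 0.8, 0.4]
finger_gap: 80.1
pos [566.4  38.5 295.9] jaw -90.1 clk 30.2 j [ 0.01  0.26  1.3  -0.    1.55  1.58] F [0.4 0.8 0.4] gap 80.1
tx 0.031 ty -0.020 tz 0.193 turn -0.0007
pot slope [-0.162 -0.235] top 27.3 expect 28
lamp slope [-0.013 -0.011] top 36.8 expect 36
tin slope [-0.011  0.028] top 28.6 expect 28
case slope [-0.049  0.056] top 31.5 expect 32
```

View pics/w22.png

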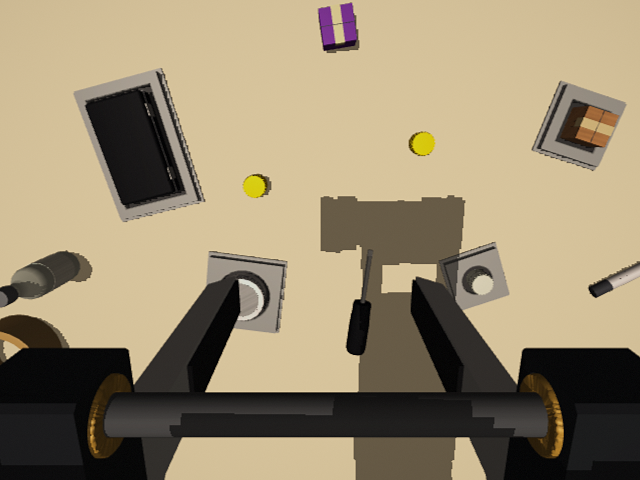

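View pics/d22.png

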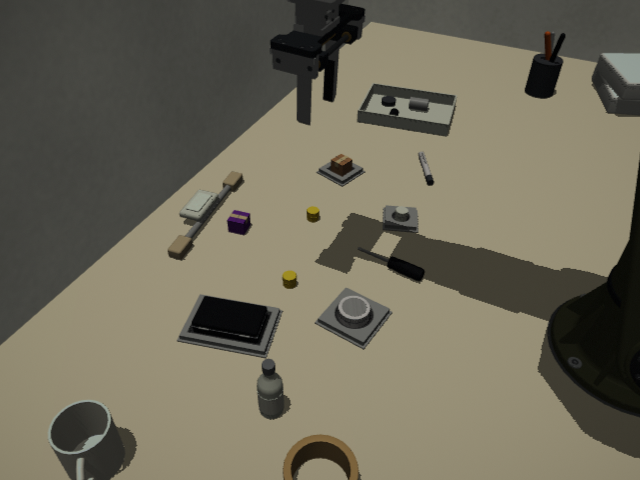

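View pics/s22.png

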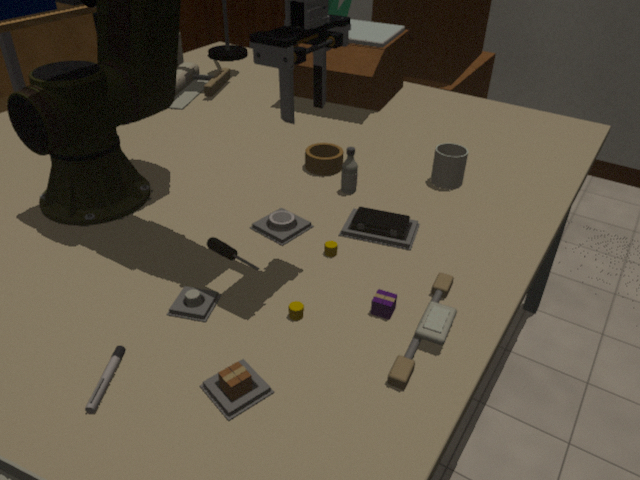

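```bash
python3 - <<'E'
from h import *
for rep in range(2):
  s,c=snap('wrist','w23.png'); P=world(s,c)
  for nm,x,y,h,t in(('pot',458.7,-155.3,9,28),('tin',439,141.3,20,28),('case',622.8,255.4,40,32)):
    m=(np.hypot(P[...,0]-x,P[...,1]-y)<h)&(P[...,2]<60)&(P[...,2]>t-4); 
    if nm=='case':
        a=np.radians(13.9); u=(P[...,0]-x)*np.cos(a)+(P[...,1]-y)*np.sin(a); v=-(P[...,0]-x)*np.sin(a)+(P[...,1]-y)*np.cos(a); m=(abs(u)<50)&(abs(v)<24)
    q=P[m]; A=np.c_[q[:,:2]-q[:,:2].mean(0),np.ones(len(q))]; f=np.linalg.lstsq(A,q[:,2],rcond=None)[0]; print(nm,len(q),'slope',f[:2].round(3),'top',f[2].round(1),t)
snap('wrist','w24.png')
E
```

```text
pot 159 slope [-0.009  0.015] top 28.6 28
tin 472 slope [0.006 0.004] top 28.7 28
case 3936 slope [-0.001 -0.001] top 32.1 32
pot 157 slope [0.016 0.009] top 28.7 28
tin 475 slope [-0.002  0.016] top 28.6 28
case 3940 slope [ 0.    -0.001] top 32.1 32
```

All four are seated and level, and the bottle and screwdriver look undisturbed. Handing in.

```bash
python3 -c "
from cell import manip
print(manip.sign_off())"
```

```text
the job is handed in; nothing more can be done
None
```

I took the pile apart from the top down and set all four items in their cradles: the pot, lamp box, lens tin and test-ball case. I lowered each one until the wrist force showed it had touched the recess floor, then released it. The job was handed in at about 30 s on the robot clock; it reports no verdict.

**Last checks:**

| Item | Top height measured (mm) | Expected (mm) |
|---|---|---|
| Pot | 28.7 | 28 |
| Lamp box | 36.8 | 36 |
| Lens tin | 28.6 | 28 |
| Case | 32.1 | 32 |

The tops slope by less than about 0.02, and after each release the item looked centred in its recess to within a couple of mm. The bottle, screwdriver and coloured look-alikes look unmoved by eye in the final pictures; I did not measure their positions.

**What disagreed:**
- **Fingertip position:** the real fingertips sit about 30 mm above the reported TCP, as all three cameras showed. The first close on the pot shut on nothing just above it, with no contact; I corrected for this from then on.
- **Tool tilt:** the tool built up about 0.03 rad of tilt over the job. It did not stop any item from seating.
- **First slope check:** my first slope readings for the pot and case were off because the sampling windows ran over their edges. Smaller windows gave the level readings above.

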